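# Pour the balls from the tipping bowl, holding back the puck with a broad knife

### The job

Take the broad filling knife from its holder and lay its blade across the mouth of the tipping bowl so that only a narrow gap stays open at the lowest lip, wider than a ball but less than the puck's thickness; press the bowl over with it until all six small grinding balls have run out through the gap into the tray, while the big grinding puck stays in the bowl. Let the bowl swing back to its rest with the blade still across it, so that the puck cannot follow. Then stand the knife in its holder again, blade down, and leave the tin, the jar and the spatula where they are.

Things in the scene. Friction and masses are not known exactly. Their poses are not given: they have to be found in the camera images.
- bowl (a joint): Tip of the bowl about its level trunnion axis beyond its rest, rad: 0 = on its rest stop, mouth leaning 42 deg forward; 1.12 = other stop. A light spring swings it back when nothing presses it; 3 to 7 N on the lower half of the rim tips it. Most balls roll out at 0.4 to 0.65, at 0.95 none stays; from about 0.4 the puck slides to the mouth too and falls out further on unless held back.
- trunnion (a point): Centre of the bowl's tipping axis, 165 mm above the bench, on a fixed steel stand (two uprights 113 mm to either side, 187 mm tall). x points level the way the bowl leans and pours, y along the tipping axis, z up.
- bowl_mouth (a point): Centre of the mouth of a flared steel mixing bowl, in its rim's plane, 30 mm from the tipping axis. z points out of the mouth, x in the rim's plane to the lowest point of the lip (the pouring lip), y along the tipping axis. Rim: inner radius 80, outer 89 mm. Bowl 73 mm deep, floor 74 mm across; the wall near the lip flares 30 deg.
- puck_center (a point): Centre of a white ceramic grinding puck: smooth cylinder 70 mm across, 32 mm thick, 0.42 kg, lying flat on the bowl's floor behind the balls.
- ball1_center (a point): Centre of a white ceramic grinding ball, 15 mm across, 11 g, at the start in the bowl between the puck and the lip; a gap of 18 mm or more lets it pass.
- ball2_center (a point): Centre of a white ceramic grinding ball, 15 mm across, 11 g, at the start in the bowl between the puck and the lip; a gap of 18 mm or more lets it pass.
- ball3_center (a point): Centre of a white ceramic grinding ball, 15 mm across, 11 g, at the start in the bowl between the puck and the lip; a gap of 18 mm or more lets it pass.
- ball4_center (a point): Centre of a white ceramic grinding ball, 15 mm across, 11 g, at the start in the bowl between the puck and the lip; a gap of 18 mm or more lets it pass.
- ball5_center (a point): Centre of a white ceramic grinding ball, 15 mm across, 11 g, at the start in the bowl between the puck and the lip; a gap of 18 mm or more lets it pass.
- ball6_center (a point): Centre of a white ceramic grinding ball, 15 mm across, 11 g, at the start in the bowl between the puck and the lip; a gap of 18 mm or more lets it pass.
- tray: Flat open stainless tray, fixed in front of the stand under the pouring lip: 240 mm along x, 185 mm along y, walls 42 mm high and 3 mm thick. Origin: centre of its underside on the bench; x points away from the stand.
- knife_handle (a point): Centre of the handle of a broad filling knife (0.19 kg) that stands blade down in its holder, leaning up to 4 deg. z: along the handle away from the blade; x: normal of the blade; y: along its edge. Wooden handle 16 (x) by 28 (y) by 94 mm. The straight edge lies 175 mm along -z; blade 2.5 mm thick, 175 mm wide for 70 mm from the edge, then narrowing to a 40 mm neck. Both faces are alike.
- knife_edge (a point): Middle of the straight edge of the knife's blade; same axes as knife_handle, 175 mm below it along its z.
- holder_slot (a point): Middle of the floor of the knife holder's slot, 12 mm above the bench. Grey plastic block, 205 mm along y, 70 mm along x, 81 mm tall, fixed. The slot runs along y (189 mm long), is 6 mm wide and 52 mm deep, with sloping lips above that open to about 34 mm. z up, x across the slot. The knife's edge rests on the slot's floor.
- tin: Bystander: closed round metal tin, 100 mm across, 118 mm tall; origin at the centre of its underside. Leave it alone.
- jar: Bystander: small white sample jar with a black lid, 60 mm across, 75 mm tall; origin at the centre of its underside. Leave it alone.
- spatula: Bystander: spatula about 200 mm long, lying on the bench. Leave it alone.
Mind the look-alikes: they are no part of the job. There is more than one size of the part that bears knife_handle; the job needs the middle-sized.

How it is judged (in metres and radians):
On the way:
1. the bowl is tipped forward by the knife, whose blade lies across its mouth and leaves a gap of 12 to 40 mm at the lip (value of joint bowl above 0.35 rad and contact force between knife and bowl above 0.3 N and x of knife_edge in the frame of bowl_mouth between 0.04 and 0.068 m and y of knife_edge in the frame of bowl_mouth between -0.035 and 0.035 m and z of knife_edge in the frame of bowl_mouth between -0.015 and 0.02 m), for 0.2 s.
At the end, for the whole second after the job is handed in: All six balls lie still in the tray; the puck is in the bowl (centre within 75 mm of the mouth's); the bowl is back at rest (joint under 0.06); the knife stands in its holder, edge within 12 mm of the slot floor, handle within 30 mm across and 20 mm along it, 10 deg of upright (x of ball1_center in the frame of tray between -0.12 and 0.12 m and y of ball1_center in the frame of tray between -0.0925 and 0.0925 m and z of ball1_center in the frame of tray between 0 and 0.045 m and linear speed of each of ball1, ball2, ball3, ball4, ball5, ball6 below 0.08 m/s and x of ball2_center in the frame of tray between -0.12 and 0.12 m and y of ball2_center in the frame of tray between -0.0925 and 0.0925 m and z of ball2_center in the frame of tray between 0 and 0.045 m and x of ball3_center in the frame of tray between -0.12 and 0.12 m and y of ball3_center in the frame of tray between -0.0925 and 0.0925 m and z of ball3_center in the frame of tray between 0 and 0.045 m and x of ball4_center in the frame of tray between -0.12 and 0.12 m and y of ball4_center in the frame of tray between -0.0925 and 0.0925 m and z of ball4_center in the frame of tray between 0 and 0.045 m and x of ball5_center in the frame of tray between -0.12 and 0.12 m and y of ball5_center in the frame of tray between -0.0925 and 0.0925 m and z of ball5_center in the frame of tray between 0 and 0.045 m and x of ball6_center in the frame of tray between -0.12 and 0.12 m and y of ball6_center in the frame of tray between -0.0925 and 0.0925 m and z of ball6_center in the frame of tray between 0 and 0.045 m and distance between puck_center and bowl_mouth below 0.075 m and value of joint bowl below 0.06 rad and x of knife_handle in the frame of holder_slot between -0.03 and 0.03 m and y of knife_handle in the frame of holder_slot between -0.02 and 0.02 m and z of knife_handle in the frame of holder_slot between 0.16 and 0.187 m and angle between knife_handle's own z axis and vertical below 0.17 rad and linear speed of knife below 0.03 m/s); the robot touches nothing.
It fails at once if the puck leaves the bowl (distance between puck_center and bowl_mouth above 0.1 m).
It fails at once if the bowl is tipped far over without the knife's blade at its mouth (value of joint bowl above 0.45 rad and distance between knife_edge and bowl_mouth above 0.09 m).
It fails at once if the tin is pushed more than 30 mm or tipped over (distance of tin from where it was at the start of the episode above 0.03 m or angle between tin's own z axis and vertical above 0.5 rad).
It fails at once if the jar is pushed more than 30 mm or tipped over (distance of jar from where it was at the start of the episode above 0.03 m or angle between jar's own z axis and vertical above 0.5 rad).
It fails at once if the spatula is pushed more than 30 mm (distance of spatula from where it was at the start of the episode above 0.03 m).
It also fails if it takes over 67 s, if anything falls off the work surface, if the arm or the gripper's body presses on something with over 40 N, if the wrist force passes 120 N, or if a joint passes its speed limit or range.

### The arm

A 6-joint arm with a two-finger parallel gripper is mounted at the origin on the work surface. World frame = base frame: x ahead of the robot, y to its left, z up, the work surface at z = 0. Lengths are in mm, angles in degrees, forces in N, time in s.
With the tool pointing down it reaches from about 350 to 725 mm from the base axis. Payload 4.3 kg.
Tool frame: the origin (TCP) lies between the finger pads; the fingertips stand 11 mm ahead of it and the grasp point (between the pads) lies 8 mm behind it; y points along the fingers, z is the direction in which the jaws open and shut, and the axes are right-handed (so a half turn about y gives the same grasp; the last joint's range is limited). The gripper opens to 85 mm and grips with 20 to 120 N. Pads are 22 mm wide; open, the fingers measure 114 mm over their backs; the gripper's body (76 mm by 85 mm) begins 54 mm behind the grasp point. The pads swing forward as they close: fully open they stand 13 mm farther back than shut.
Start: joints at [-75.82, 21.618, 4.641, 73.018, 0, 83.68], TCP at [201.386, -538.618, 242.329] pointing down, gripper open.
Joint ranges: [-156.06, 156.06], [-48.1, 94.91], [-58.44, 69.94], [-101.28, 121.22], [-78.64, 73.56], [-180, 180]. Speed limits (degrees/s): [147.25, 147.25, 180, 180, 180, 180].

### API

Orientations are given as a 3x3 rotation matrix whose columns are the frame's x, y, z axes.
In Python, from station import r gives the robot as it stands. The module is installed in compiled form; this text tells all that it offers.
- The arm moves only by the shell command python3 -m inch 'ROWS'. ROWS is JSON, a list of rows, each a list of 3 entries, a list of its own where there are three numbers: the closure in counts, from 0 (fully open) to 255 (shut), then the shift along the tool's x, y, z in units of 12 cm (1.0 is 12 cm), then the turn, a rotation vector about the tool's x, y, z in units of pi/2 rad (1.0 is pi/2 rad). A call has exactly 5 rows; each row shifts and turns the commanded pose from where the row before left it, along the tool's axes as they then stand; what a row does not reach is not made up. A row lasts 1/8 s, in which the tool goes at most 62.5 mm and 10.7 degrees, less where a joint would pass 70% of its speed; a pose out of reach is approached as far as the arm can. A call with a number of a shift or a turn outside -1 to 1 is refused whole. A call with a gripper value outside its range is refused whole. The fingers move at their own pace and stop on an object; the grip force is fixed at half the most. Time passes only in rows, so rows that do not move let the fingers close, or fill a call up. It gives the time, the measured TCP pose, the force and the opening at its end, in the units of the state.
- r.state(): the state, without advancing time (a new reading comes with each control period).
- r.camera(name): name is "scene" or "top" or "wrist"; returns (picture, depth): 480x640x3 uint8, red, green, blue; 480x640 float32, mm along the optical axis (not along the pixel's ray), 0 where there is no reading.
- r.get_calibration(name): a dict with "K" (3x3 intrinsics, pixels), "extrinsics" (4x4, takes a point from camera to world coordinates); the wrist camera has in their place "mount" (4x4, takes a point from camera to tool coordinates, whose origin is the TCP and whose axes are the tool frame's). Camera axes: x right, y down, z forward; pixel columns grow to the right and rows downward; lengths in mm; the calibration is good to about 2 mm. The wrist camera is an equidistant fisheye: a pixel r from the principal point sees the ray r / f radians off the axis. A picture is of the moment at which its call begins: read the wrist's pose just before it. get_calibration takes no time and is no camera call.
- r.finish_job(): hands the job in, once; it reports no verdict.
The state is a dict: "t": time; "q": joint angles; "qd": joint speeds; "tau": joint torques, N m; "tcp_pos": TCP position; "orientation": TCP orientation; "wrist_force": force on the tool from outside, world axes, zero at the start; "moment": the same for the moment, N m; "grip_width": finger opening in mm.
Only numpy, scipy, OpenCV 4.12 (cv2) and the standard library are available. Lean on these libraries where they do the work, as an engineer would, in place of code of your own. Each camera call takes 0.05 s, during which the arm holds its last target.

## Working session

There is one attempt and no reset: what is moved stays moved. The work goes in short steps, Python scripts to look and compute and a shell command to move; the robot and the scene stay as the last step left them, time stands still between calls to the robot, and variables do not carry over. Pictures are saved under pics/ and viewed, and the job is handed in when it is done.

```bash
mkdir -p pics; ls; python3 - <<'E'
from station import r
import cv2,numpy as np
s=r.state()
for k,v in s.items(): print(k,np.round(v,3).tolist())
for n in ["scene","top","wrist"]:
    p,d=r.camera(n); cv2.imwrite(f"pics/{n}0.png",p[:,:,::-1]); np.save(f"pics/{n}0.npy",d)
    c=r.get_calibration(n); print(n,{k:np.round(v,3).tolist() if not isinstance(v,str) else v for k,v in c.items()})
E
```

```text
pics
t 0.0
q [-75.818, 21.663, 4.562, 73.019, -0.002, 83.68]
qd [0.046, -0.037, -0.105, 0.013, -0.012, -0.036]
tau [0.0, -46.36, 26.988, 0.021, 0.0, 0.0]
tcp_pos [201.224, -537.947, 241.345]
orientation [[-0.937, -0.001, 0.35], [-0.35, 0.002, -0.937], [-0.0, -1.0, -0.002]]
wrist_force [0.29, -0.982, -0.568]
moment [-0.04, 0.001, -0.034]
grip_width 85.461
scene {'K': [[496.296, 0.0, 317.117], [0.0, 496.296, 234.752], [0.0, 0.0, 1.0]], 'extrinsics': [[0.238, 0.627, -0.742, 1259.946], [0.971, -0.166, 0.171, -102.216], [-0.016, -0.761, -0.649, 795.232], [0.0, 0.0, 0.0, 1.0]]}
top {'K': [[529.643, 0.0, 318.687], [0.0, 529.643, 236.038], [0.0, 0.0, 1.0]], 'extrinsics': [[0.017, -0.998, 0.064, 422.849], [-1.0, -0.017, 0.005, 59.514], [-0.004, -0.064, -0.998, 1274.369], [0.0, 0.0, 0.0, 1.0]]}
wrist {'K': [[371.648, 0.0, 322.923], [0.0, 371.648, 237.333], [0.0, 0.0, 1.0]], 'mount': [[-0.0, 0.953, 0.302, -77.67], [0.001, -0.302, 0.953, -131.701], [1.0, 0.001, -0.001, -0.805], [0.0, 0.0, 0.0, 1.0]]}
```

View pics/scene0.png

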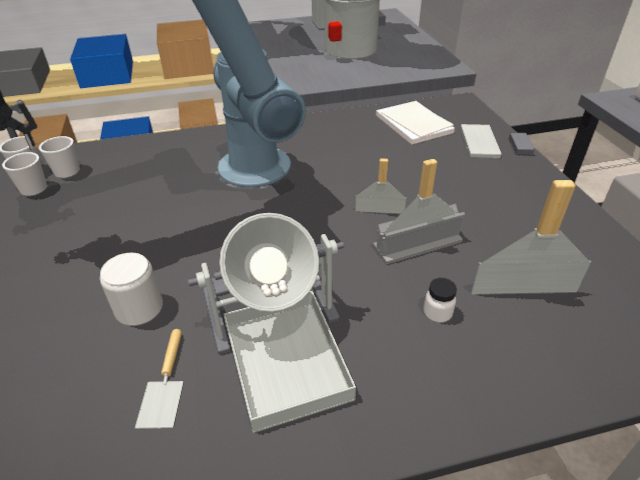

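View pics/top0.png

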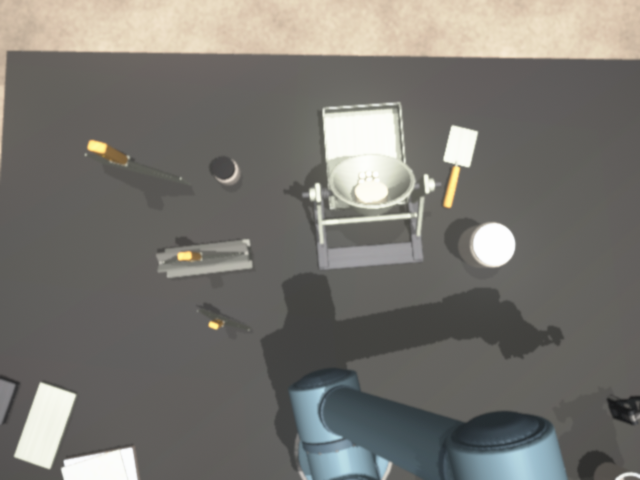

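View pics/wrist0.png

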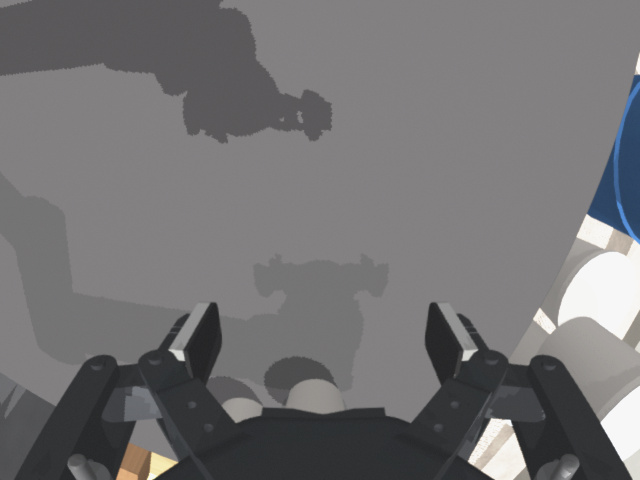

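The knife to use stands in the grey holder: handle at top (187,256), scene (428,178). The bowl is at top (370,182), the tray at (362,135), the tin at (492,245), the jar at (225,170) and the spatula at (460,165). The look-alike knives are at top (100,148) and (215,325).

```bash
cat > h.py <<'E'
import numpy as np,cv2
from station import r
def cloud(n,d):
    c=r.get_calibration(n);K=np.array(c["K"]);E=np.array(c["extrinsics"])
    v,u=np.mgrid[0:480,0:640]
    P=np.stack([(u-K[0,2])/K[0,0]*d,(v-K[1,2])/K[1,1]*d,d],-1)
    return P@E[:3,:3].T+E[:3,3]
E
python3 - <<'E'
from h import *
for n in ["top","scene"]:
    d=np.load(f"pics/{n}0.npy"); C=cloud(n,d); p=cv2.imread(f"pics/{n}0.png")
    hsv=cv2.cvtColor(p,cv2.COLOR_BGR2HSV)
    m=((hsv[...,0]>10)&(hsv[...,0]<25)&(hsv[...,1]>110)&(hsv[...,2]>100)&(d>0)&(C[...,0]>100)).astype(np.uint8)
    k,l,st,ce=cv2.connectedComponentsWithStats(m)
    for i in range(1,k):
        if st[i,4]>30:
            q=C[l==i]; print(n,st[i].tolist(),np.round(q.min(0)),np.round(q.max(0)),np.round(np.median(q,0)))
    # holder block: points around
    if n=="top":
        sub=C[225:290,145:265]; dd=sub[(sub[...,2]>60)&(sub[...,2]<90)]
    else:
        sub=C[195:265,365:475]; dd=sub[(sub[...,2]>60)&(sub[...,2]<90)]
    dd=dd.astype(np.float32)
    print(n,"holder",len(dd),dd.min(0),dd.max(0),cv2.minAreaRect(dd[:,:2].copy()))
    hsvs=C[(C[...,2]>30)&(C[...,2]<48)&(C[...,0]>600)&(C[...,1]<200)&(C[...,1]>-220)]
    print("tray",cv2.minAreaRect(hsvs[:,:2].astype(np.float32).copy()))
    print("floor",np.median(C[400:420,100:200,2] if n=="scene" else C[200:220,600:630,2]))
E
```

```text
top [87, 140, 40, 23, 330] [636. 471.  -7.] [732. 636. 287.] [643. 475. 248.]
top [443, 167, 12, 41, 147] [ 578. -257.   -3.] [ 677. -230.   23.] [ 614. -243.   15.]
top [178, 251, 22, 10, 105] [437. 315.  72.] [460. 376. 236.] [445. 318. 227.]
top [209, 320, 13, 8, 53] [299. 273. 101.] [311. 292. 163.] [307. 280. 144.]
top holder 1365 [411.77618  226.66881   60.015827] [478.40466 434.0492   89.9701 ] ((445.8047180175781, 330.30621337890625), (43.31819152832031, 205.61651611328125), 7.630547046661377)
tray ((704.2606201171875, -43.833534240722656), (222.86756896972656, 196.411865234375), 4.946261405944824)
floor -0.661195300404188
scene [379, 161, 9, 21, 154] [302. 275. 100.] [315. 291. 159.] [309. 283. 130.]
scene [419, 163, 18, 35, 415] [442. 316. 148.] [459. 343. 235.] [454. 326. 193.]
scene [537, 182, 38, 52, 1053] [640. 471. 175.] [665. 506. 287.] [659. 483. 234.]
scene [162, 330, 19, 46, 195] [ 585. -266.    8.] [ 678. -230.   23.] [ 640. -244.   17.]
scene holder 1231 [325.7818   227.62738   60.021965] [480.71597  436.2164    89.971756] ((447.270263671875, 329.1492004394531), (161.72299194335938, 181.51007080078125), 46.436912536621094)
tray ((711.94384765625, -39.58526611328125), (221.062255859375, 232.67471313476562), 0.7060124278068542)
floor 1.9421798715861769
```

```bash
python3 - <<'E'
import cv2
p=cv2.imread("pics/top0.png"); cv2.imwrite("pics/topA.png",cv2.resize(p[215:300,140:270],None,fx=6,fy=6,interpolation=cv2.INTER_CUBIC))
cv2.imwrite("pics/topB.png",cv2.resize(p[90:280,270:460],None,fx=3.1,fy=3.1,interpolation=cv2.INTER_CUBIC))
p=cv2.imread("pics/scene0.png"); cv2.imwrite("pics/sceneA.png",cv2.resize(p[150:270,340:480],None,fx=5,fy=5,interpolation=cv2.INTER_CUBIC))
E
```

```text
(no output)
```

View pics/topA.png

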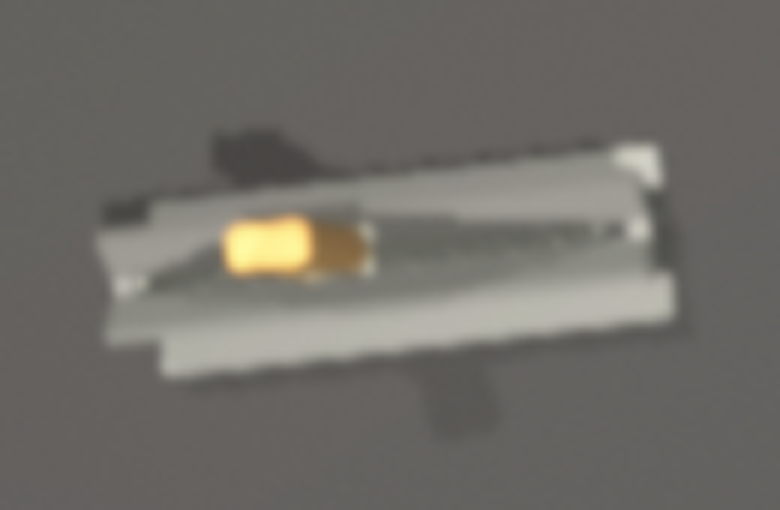

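View pics/topB.png

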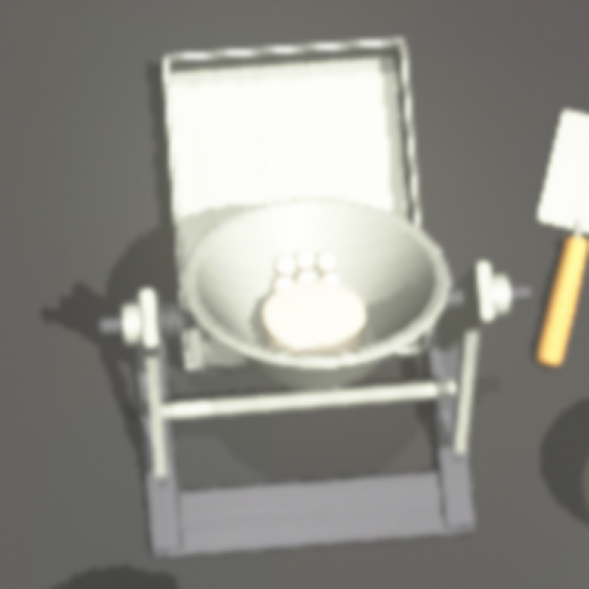

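View pics/sceneA.png

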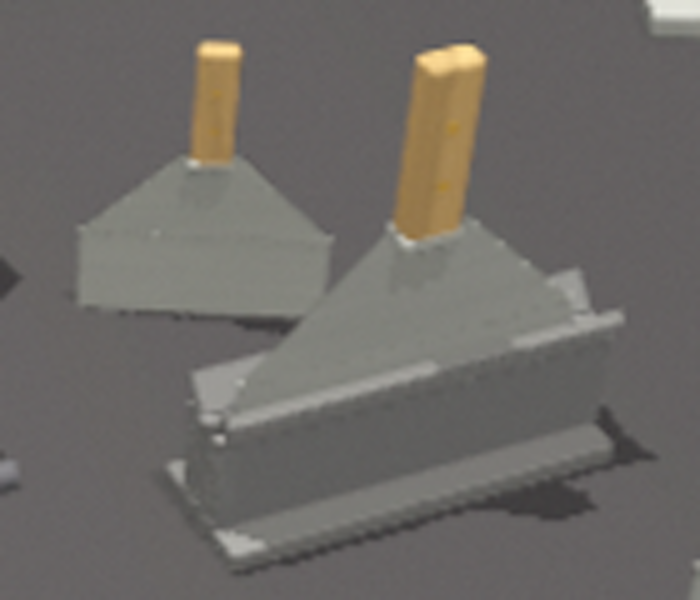

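The holder's long side is turned about 7° and the handle stands near its middle. In the bowl the balls lie in front of the puck. Next I measure the yaw, the bowl rim and the handle axis.

```bash
python3 - <<'E'
from h import *
from scipy.optimize import least_squares
CT=cloud("top",np.load("pics/top0.npy"));CS=cloud("scene",np.load("pics/scene0.npy"))
def reg(C,lo,hi):
    m=np.all((C>lo)&(C<hi),-1); return C[m]
for nm,C in (("top",CT),("scene",CS)):
    # tray walls
    w=reg(C,[600,-180,36],[860,90,47]); 
    if len(w): print(nm,"traywall",len(w),cv2.minAreaRect(w[:,:2].astype(np.float32)),w.min(0),w.max(0))
    up=reg(C,[480,-220,150],[680,140,200])
    # uprights: posts tops 
    for lo,hi in ((40,140),(-220,-120)):
        q=up[(up[:,1]>lo)&(up[:,1]<hi)]
        if len(q): print(nm,"upright",lo,len(q),np.round(np.median(q,0),1),np.round(q.min(0)),np.round(q.max(0)))
    b=reg(C,[480,-160,100],[760,80,260])
    for psi in (0.06,0.085,0.11):
        zm=np.array([np.sin(np.radians(42))*np.cos(psi),np.sin(np.radians(42))*np.sin(psi),np.cos(np.radians(42))])
        s=b@zm; h=np.percentile(s,99.5); 
        ring=b[(s>h-5)]
        # in-plane coords
        xm=np.array([np.cos(np.radians(42))*np.cos(psi),np.cos(np.radians(42))*np.sin(psi),-np.sin(np.radians(42))]);ym=np.cross(zm,xm)
        X=np.c_[ring@xm,ring@ym]
        f=lambda p: np.hypot(*(X-p[:2]).T)-p[2]
        o=least_squares(f,[X[:,0].mean(),X[:,1].mean(),85],loss="soft_l1",f_scale=2)
        c=o.x[0]*xm+o.x[1]*ym+h*zm
        print(nm,psi,len(ring),"r",o.x[2],"c",np.round(c,1),"trun",np.round(c-30*zm,1),"cost",o.cost/len(ring))
    # free plane: PCA of ring
    u,sv,vt=np.linalg.svd(ring-ring.mean(0),full_matrices=False); print("normal",vt[2],sv)
# handle axis scene
p=cv2.imread("pics/scene0.png");hsv=cv2.cvtColor(p,cv2.COLOR_BGR2HSV)
m=(hsv[...,0]>10)&(hsv[...,0]<25)&(hsv[...,1]>110)&(hsv[...,2]>80)
m[:163]=0;m[200:]=0;m[:,:417]=0;m[:,440:]=0
q=CS[m]
for a in range(145,240,15):
    t=q[(q[:,2]>a)&(q[:,2]<a+15)]
    if len(t): print("handle",a,np.round(t.mean(0),1),np.round(t.min(0)),np.round(t.max(0)))
E
```

```text
top traywall 331 ((703.5777587890625, -43.47471618652344), (222.65989685058594, 196.1337432861328), 5.265430450439453) [ 601.67505848 -150.88680633   36.05472718] [821.70362898  61.15107321  46.83834169]
top upright 40 362 [582.4  68.3 175.5] [562.  41. 151.] [630. 102. 199.]
top upright -220 351 [ 605.5 -152.9  176.4] [ 577. -189.  150.] [ 643. -120.  200.]
top 0.06 546 r 83.52724852010243 c [614.1 -40.5 190.3] trun [594.1 -41.7 168.1] cost 4.075651196494229
top 0.085 770 r 83.46919398840554 c [613.6 -40.5 189.5] trun [593.6 -42.2 167.2] cost 3.8253958897439233
top 0.11 801 r 83.47129875854915 c [613.3 -40.6 189.4] trun [593.4 -42.8 167.1] cost 3.7221528815054965
normal [-0.6647615  -0.06883262 -0.74387783] [1680.16178162 1675.8926634    36.51167879]
scene traywall 817 ((712.1325073242188, -40.025115966796875), (221.01919555664062, 232.17222595214844), 0.5835171937942505) [ 600.76067878 -157.01328082   36.00734639] [823.40522121  74.95332855  46.71708344]
scene upright 40 516 [595.3  67.2 176.3] [565.  40. 150.] [635. 104. 199.]
scene upright -220 507 [ 615.5 -153.5  176.3] [ 586. -
[... 189 characters left out ...]
190.1] trun [596.2 -41.7 167.8] cost 3.472041927667647
scene 0.11 1438 r 83.5006733910467 c [616.3 -39.9 190.2] trun [596.4 -42.1 167.9] cost 3.316920002557154
normal [0.66461505 0.06737533 0.74414205] [2267.78626939 2220.27339232   48.6866792 ]
handle 145 [453.7 327.1 154. ] [444. 316. 148.] [458. 341. 160.]
handle 160 [453.6 327.4 167.4] [442. 317. 160.] [458. 341. 175.]
handle 175 [453.6 327.7 182.3] [445. 316. 175.] [458. 342. 190.]
handle 190 [454.  326.9 197.8] [445. 317. 190.] [459. 343. 205.]
handle 205 [453.9 328.2 212.4] [447. 317. 205.] [458. 342. 220.]
handle 220 [453.6 327.2 226.8] [444. 317. 220.] [458. 343. 235.]
handle 235 [457.  328.9 235.1] [457. 329. 235.] [457. 329. 235.]
```

Bowl: trunnion ≈ (595,-42,165), yaw ≈ 5.8°, tilt 42°. The handle is upright at ≈ (449,329). Now a planner that prints rows.

```bash
cat >> h.py <<'E'
from scipy.spatial.transform import Rotation as Ro, Slerp
def down(az):
    a=np.radians(az); z=np.array([np.cos(a),np.sin(a),0]); y=np.array([0,0,-1.]); return np.c_[np.cross(y,z),y,z]
def plan(p0,R0,p1,R1,N):
    rv=Ro.from_matrix(R0.T@R1).as_rotvec(); R=R0.copy(); dp=(np.array(p1)-p0)/N; out=[]
    for i in range(N):
        s=R.T@dp/120; t=rv/N/(np.pi/2); out.append((np.round(s,3).tolist(),np.round(t,3).tolist())); R=R@Ro.from_rotvec(rv/N).as_matrix()
    print("per row mm",np.linalg.norm(dp).round(1),"deg",np.degrees(np.linalg.norm(rv)/N).round(2))
    for o in out: print(o)
def cur():
    s=r.state(); return np.array(s["tcp_pos"]),np.array(s["orientation"])
E
python3 - <<'E'
from h import *
p,R=cur()
plan(p,R,[430,-250,340],down(-30),8)
plan(np.array([430,-250,340]),down(-30),[448,329,345],down(7),12)
E
```

```text
per row mm 47.6 deg 4.94
([-0.328, -0.102, -0.198], [0.0, -0.055, -0.0])
([-0.344, -0.102, -0.169], [0.0, -0.055, -0.0])
([-0.357, -0.102, -0.139], [0.0, -0.055, -0.0])
([-0.368, -0.102, -0.107], [0.0, -0.055, -0.0])
([-0.376, -0.102, -0.075], [0.0, -0.055, -0.0])
([-0.381, -0.102, -0.043], [0.0, -0.055, -0.0])
([-0.383, -0.102, -0.01], [0.0, -0.055, -0.0])
([-0.383, -0.102, 0.023], [0.0, -0.055, -0.0])
per row mm 48.3 deg 3.08
([-0.354, -0.003, -0.19], [0.0, -0.034, 0.0])
([-0.364, -0.003, -0.171], [0.0, -0.034, 0.0])
([-0.373, -0.003, -0.151], [0.0, -0.034, 0.0])
([-0.38, -0.003, -0.131], [0.0, -0.034, 0.0])
([-0.387, -0.003, -0.11], [0.0, -0.034, 0.0])
([-0.392, -0.003, -0.089], [0.0, -0.034, 0.0])
([-0.397, -0.003, -0.068], [0.0, -0.034, 0.0])
([-0.4, -0.003, -0.046], [0.0, -0.034, 0.0])
([-0.402, -0.003, -0.025], [0.0, -0.034, 0.0])
([-0.402, -0.003, -0.003], [0.0, -0.034, 0.0])
([-0.402, -0.003, 0.018], [0.0, -0.034, 0.0])
([-0.4, -0.003, 0.04], [0.0, -0.034, 0.0])
```

```bash
python3 -m inch '[[0,[-0.33,-0.1,-0.2],[0,-0.055,0]],[0,[-0.34,-0.1,-0.17],[0,-0.055,0]],[0,[-0.36,-0.1,-0.14],[0,-0.055,0]],[0,[-0.37,-0.1,-0.11],[0,-0.055,0]],[0,[-0.38,-0.1,-0.07],[0,-0.055,0]]]'
python3 -m inch '[[0,[-0.38,-0.1,-0.04],[0,-0.055,0]],[0,[-0.38,-0.1,-0.01],[0,-0.055,0]],[0,[-0.38,-0.1,0.02],[0,-0.055,0]],[0,[-0.355,0,-0.19],[0,-0.034,0]],[0,[-0.365,0,-0.17],[0,-0.034,0]]]'
```

```text
t: 0.78
tcp_pos: [345.4, -356.2, 302.4]
orientation: [[-0.702, -0.0, 0.712], [-0.712, 0.0, -0.702], [-0.0, -1.0, -0.0]]
wrist_force: [0.3, 0.9, -0.8]
grip_width: 85.2
t: 1.4
tcp_pos: [433.1, -151.9, 338.0]
orientation: [[-0.402, -0.0, 0.916], [-0.916, 0.0, -0.402], [-0.0, -1.0, -0.0]]
wrist_force: [-0.1, -0.2, 0.2]
grip_width: 85.3
```

```bash
python3 -m inch '[[0,[-0.37,0,-0.15],[0,-0.034,0]],[0,[-0.38,0,-0.13],[0,-0.034,0]],[0,[-0.39,0,-0.11],[0,-0.034,0]],[0,[-0.39,0,-0.09],[0,-0.034,0]],[0,[-0.4,0,-0.07],[0,-0.034,0]]]'
python3 -m inch '[[0,[-0.4,0,-0.05],[0,-0.034,0]],[0,[-0.4,0,-0.025],[0,-0.034,0]],[0,[-0.4,0,0],[0,-0.034,0]],[0,[-0.4,0,0.02],[0,-0.034,0]],[0,[-0.4,0,0.04],[0,-0.034,0]]]'
python3 - <<'E'
from h import *
import json
s=r.state(); print(s["t"],np.round(s["q"],1),np.round(s["tcp_pos"],1),np.round(s["orientation"],3).tolist())
p,d=r.camera("wrist"); cv2.imwrite("pics/w1.png",p[:,:,::-1]); np.save("pics/w1.npy",d)
json.dump({k:np.array(v).tolist() for k,v in s.items()},open("pics/w1.json","w"))
E
```

```text
t: 2.02
tcp_pos: [439.8, 89.5, 338.1]
orientation: [[-0.146, -0.0, 0.989], [-0.989, -0.0, -0.146], [0.0, -1.0, -0.0]]
wrist_force: [-0.2, -0.3, 0.6]
grip_width: 85.6
t: 2.65
tcp_pos: [448.0, 330.1, 338.0]
orientation: [[0.121, -0.0, 0.993], [-0.993, -0.0, 0.121], [0.0, -1.0, -0.0]]
wrist_force: [0.8, -0.8, 0.1]
grip_width: 85.5
2.65 [ 29.9  19.4  15.5  86.1  -0.  112.9] [448.  330.1 338. ] [[0.121, -0.0, 0.993], [-0.993, -0.0, 0.121], [0.0, -1.0, -0.0]]
```

View pics/w1.png

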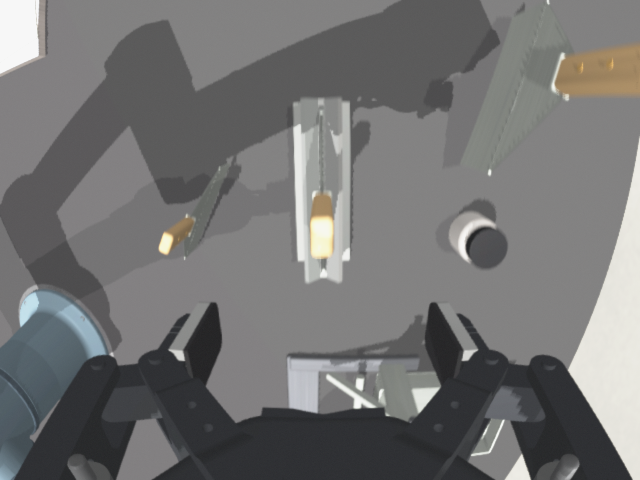

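The wrist view shows the knife handle at (322,225), in the slot at (322,190), aligned with the jaws.

```bash
cat >> h.py <<'E'
def wcloud(d,s):
    c=r.get_calibration("wrist");K=np.array(c["K"]);M=np.array(c["mount"])
    v,u=np.mgrid[0:480,0:640]; a=(u-K[0,2])/K[0,0]; b=(v-K[1,2])/K[1,1]; th=np.hypot(a,b)+1e-9
    k=np.tan(np.minimum(th,1.5))/th
    P=np.stack([a*k*d,b*k*d,d],-1)@M[:3,:3].T+M[:3,3]
    return P, P@np.array(s["orientation"]).T+np.array(s["tcp_pos"])
E
python3 - <<'E'
from h import *
import json
s=json.load(open("pics/w1.json")); d=np.load("pics/w1.npy"); T,W=wcloud(d,s)
p=cv2.imread("pics/w1.png");hsv=cv2.cvtColor(p,cv2.COLOR_BGR2HSV)
m=(hsv[...,0]>8)&(hsv[...,0]<28)&(hsv[...,1]>90)&(hsv[...,2]>80); m[:, :300]=0;m[:,345:]=0;m[:180]=0;m[270:]=0
q=W[m];t=T[m]
for a in range(140,245,12):
    k=(q[:,2]>a)&(q[:,2]<a+12)
    if k.sum()>3: print("z",a,k.sum(),"W",q[k].min(0).round(1),q[k].max(0).round(1),"toolz",t[k][:,2].min().round(1),t[k][:,2].max().round(1),"x",t[k][:,0].min().round(1),t[k][:,0].max().round(1))
g=W[90:290,285:360].reshape(-1,3);gt=T[90:290,285:360].reshape(-1,3)
for lo,hi in ((70,90),(5,20)):
    k=(g[:,2]>lo)&(g[:,2]<hi); print(lo,k.sum(),cv2.minAreaRect(g[k][:,:2].astype(np.float32)),"tool rect",cv2.minAreaRect(gt[k][:,[0,2]].astype(np.float32)))
print(np.median(W[300:340,100:150,2]))
E
```

```text
z 140 10 W [441.2 344.7 148.4] [450.  345.8 151.8] toolz -5.0 3.8 x -15.5 -14.8
z 152 36 W [438.9 343.5 152.2] [452.6 346.1 163.5] toolz -7.4 6.2 x -15.9 -13.1
z 164 53 W [439.  343.1 164.5] [452.5 346.2 175.9] toolz -7.3 6.1 x -16.0 -12.8
z 176 66 W [438.6 343.  176.6] [452.2 346.2 187.9] toolz -7.8 5.9 x -16.1 -13.4
z 188 56 W [438.8 343.3 189.3] [452.8 346.1 199.6] toolz -7.5 6.4 x -15.7 -12.6
z 200 73 W [438.4 342.9 200.1] [452.6 346.1 211.9] toolz -7.9 6.2 x -16.0 -12.6
z 212 95 W [438.2 342.6 212. ] [453.1 346.2 224. ] toolz -8.1 6.6 x -16.1 -11.8
z 224 28 W [438.4 324.4 224.1] [455.1 345.8 232.1] toolz -7.9 6.4 x -15.7 6.5
70 4366 ((446.3187255859375, 331.4266052246094), (42.992103576660156, 205.66751098632812), 7.6149468421936035) tool rect ((-1.5914154052734375, -1.473520278930664), (205.6650390625, 42.99182891845703), 0.6856915950775146)
5 2714 ((446.9566955566406, 331.97900390625), (70.18412017822266, 205.05517578125), 7.947534084320068) tool rect ((-2.08905029296875, -0.7578392028808594), (205.0555419921875, 70.1841049194336), 1.0182451009750366)
-0.45537862688715336
```

```bash
python3 -m inch '[[0,[-0.013,0.25,-0.007],[0,-0.008,0]],[0,[0,0.325,0],[0,0,0]],[0,[0,0.325,0],[0,0,0]],[0,[0,0.25,0],[0,0,0]],[0,[0,0.175,0],[0,0,0]]]'
python3 -m inch '[[0,[0,0,0],[0,0,0]],[255,[0,0,0],[0,0,0]],[255,[0,0,0],[0,0,0]],[255,[0,0,0],[0,0,0]],[255,[0,0,0],[0,0,0]]]'
python3 -m inch '[[255,[0,0,0],[0,0,0]],[255,[0,0,0],[0,0,0]],[255,[0,0,0],[0,0,0]],[255,[0,0,0],[0,0,0]],[255,[0,0,0],[0,0,0]]]'
```

```text
t: 3.32
tcp_pos: [446.2, 329.3, 177.2]
orientation: [[0.131, -0.002, 0.991], [-0.991, -0.002, 0.131], [0.001, -1.0, -0.003]]
wrist_force: [0.1, -0.2, 0.6]
grip_width: 85.1
t: 3.95
tcp_pos: [447.6, 330.3, 180.0]
orientation: [[0.131, 0.001, 0.991], [-0.991, 0.001, 0.131], [-0.0, -1.0, 0.001]]
wrist_force: [0.2, -1.0, 0.8]
grip_width: 15.3
t: 4.58
tcp_pos: [447.6, 330.3, 179.9]
orientation: [[0.131, 0.001, 0.991], [-0.991, 0.001, 0.131], [-0.0, -1.0, 0.001]]
wrist_force: [-1.0, 0.5, 5.1]
grip_width: 15.4
```

```bash
python3 - <<'E'
from h import *
import json
s=r.state(); print({k:np.round(s[k],2).tolist() for k in ("t","q","tcp_pos","wrist_force","moment","grip_width")})
p,d=r.camera("wrist"); cv2.imwrite("pics/w2.png",p[:,:,::-1]); np.save("pics/w2.npy",d)
json.dump({k:np.array(v).tolist() for k,v in s.items()},open("pics/w2.json","w"))
E
```

```text
{'t': 4.58, 'q': [29.89, 20.8, -5.91, 63.22, -0.0, 112.35], 'tcp_pos': [447.64, 330.29, 179.9], 'wrist_force': [-1.0, 0.48, 5.08], 'moment': [-0.07, 0.18, -0.04], 'grip_width': 15.36}
```

View pics/w2.png

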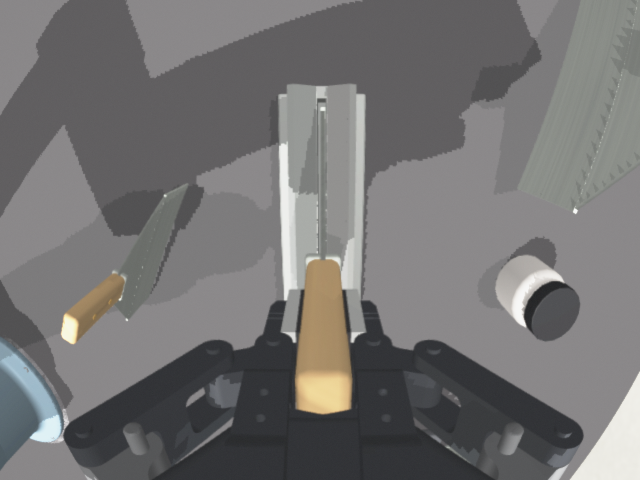

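Gripped, 15.4 mm opening, holding pose TCP (447.6,330.3,179.9). Next come the bowl poses.

```bash
cat >> h.py <<'E'
T0=np.array([595,-42,165.]);PSI=np.radians(5.8)
def bowlpose(tip,ex=54,ez=0,al=10,L=168,kx=-1.5,T0=T0,PSI=PSI):
    # tool pose with edge at (ex,0,ez) of the mouth frame for bowl at tip rad
    a=np.radians(42)+tip; f=np.array([np.cos(PSI),np.sin(PSI),0]);k=np.array([0,0,1.])
    zm=np.sin(a)*f+np.cos(a)*k; xm=np.cos(a)*f-np.sin(a)*k; M=T0+30*zm
    A=np.radians(al); ty=np.cos(A)*xm-np.sin(A)*zm; tz=np.cos(A)*zm+np.sin(A)*xm; tx=np.cross(ty,tz)
    R=np.c_[tx,ty,tz]; e=M+ex*xm+ez*zm
    return e-R@np.array([kx,L,0]),R,(M,xm,zm)
E
python3 - <<'E'
from h import *
P,R,_=bowlpose(0,ez=100); print("pre",P.round(1),R.round(3).tolist())
print("contact",bowlpose(0,ez=2)[0].round(1), "tipped",bowlpose(.95)[0].round(1))
p,Rc=cur(); plan(p+[0,0,220],Rc,P,R,10)
E
python3 -m inch '[[255,[0,-0.1,0],[0,0,0]],[255,[0,-0.3,0],[0,0,0]],[255,[0,-0.48,0],[0,0,0]],[255,[0,-0.48,0],[0,0,0]],[255,[0,-0.47,0],[0,0,0]]]'
```

```text
pre [618.7 -41.1 357.9] [[0.101, 0.613, 0.784], [-0.995, 0.062, 0.08], [0.0, -0.788, 0.616]]
contact [553.5 -47.7 285. ] tipped [666.1 -36.3 269.1]
per row mm 41.1 deg 3.8
([0.326, 0.035, 0.101], [0.042, 0.002, -0.001])
([0.325, 0.042, 0.099], [0.042, 0.002, -0.001])
([0.325, 0.049, 0.097], [0.042, 0.002, -0.001])
([0.325, 0.055, 0.095], [0.042, 0.002, -0.001])
([0.324, 0.062, 0.092], [0.042, 0.002, -0.001])
([0.324, 0.068, 0.088], [0.042, 0.002, -0.001])
([0.324, 0.074, 0.084], [0.042, 0.002, -0.001])
([0.323, 0.08, 0.08], [0.042, 0.002, -0.001])
([0.323, 0.086, 0.076], [0.042, 0.002, -0.001])
([0.323, 0.091, 0.071], [0.042, 0.002, -0.001])
t: 5.25
tcp_pos: [446.8, 329.7, 400.8]
orientation: [[0.131, -0.0, 0.991], [-0.991, -0.0, 0.131], [0.0, -1.0, -0.0]]
wrist_force: [1.5, 0.9, -1.4]
grip_width: 15.8
```

```bash
python3 -m inch '[[255,[0.326,0.035,0.1],[0.042,0.002,-0.001]],[255,[0.325,0.042,0.1],[0.042,0.002,-0.001]],[255,[0.325,0.05,0.097],[0.042,0.002,-0.001]],[255,[0.325,0.055,0.095],[0.042,0.002,-0.001]],[255,[0.325,0.062,0.092],[0.042,0.002,-0.001]]]'
python3 -m inch '[[255,[0.325,0.068,0.088],[0.042,0.002,-0.001]],[255,[0.325,0.074,0.084],[0.042,0.002,-0.001]],[255,[0.323,0.08,0.08],[0.042,0.002,-0.001]],[255,[0.323,0.086,0.076],[0.042,0.002,-0.001]],[255,[0.323,0.09,0.07],[0.042,0.002,-0.001]]]'
cat > look.py <<'E'
import sys,json
from h import *
tag=sys.argv[1]; s=r.state()
print({k:np.round(s[k],2).tolist() for k in ("t","q","tcp_pos","wrist_force","moment","grip_width")}); print(np.round(s["orientation"],3).tolist())
json.dump({k:np.array(v).tolist() for k,v in s.items()},open(f"pics/{tag}.json","w"))
for n in sys.argv[2:]:
    p,d=r.camera(n); cv2.imwrite(f"pics/{tag}{n}.png",p[:,:,::-1]); np.save(f"pics/{tag}{n}.npy",d)
E
python3 look.py a scene wrist
```

```text
t: 5.88
tcp_pos: [532.6, 142.8, 377.6]
orientation: [[0.115, 0.323, 0.939], [-0.993, 0.032, 0.11], [0.006, -0.946, 0.325]]
wrist_force: [0.9, -0.8, -1.7]
grip_width: 15.4
t: 6.5
tcp_pos: [617.2, -43.4, 356.8]
orientation: [[0.097, 0.611, 0.786], [-0.995, 0.056, 0.079], [0.004, -0.79, 0.613]]
wrist_force: [0.8, 0.1, -1.7]
grip_width: 15.2
{'t': 6.5, 'q': [-16.19, -3.95, -22.19, 35.91, 12.94, 72.37], 'tcp_pos': [617.16, -43.4, 356.79], 'wrist_force': [0.81, 0.1, -1.67], 'moment': [-0.02, 0.75, -0.01], 'grip_width': 15.16}
[[0.097, 0.611, 0.786], [-0.995, 0.056, 0.079], [0.004, -0.79, 0.613]]
```

View pics/ascene.png

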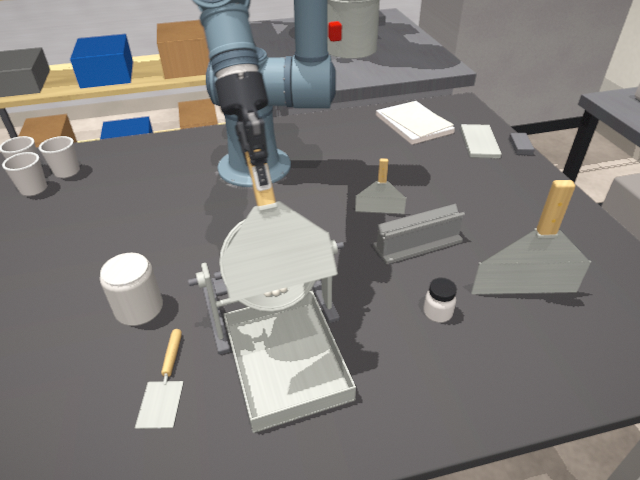

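View pics/awrist.png

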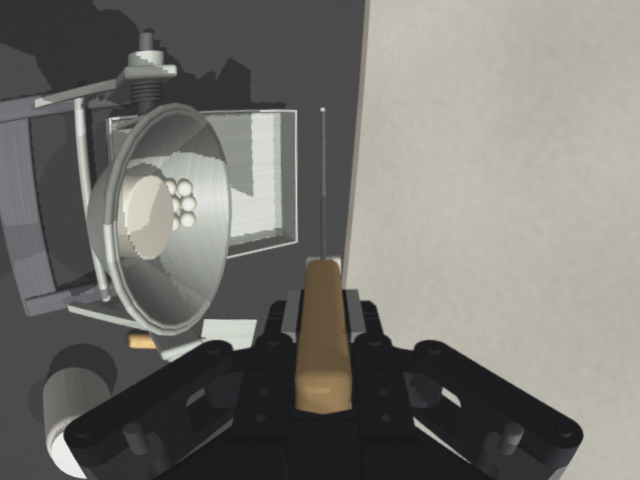

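Blade above the bowl: in the scene view its edge runs (228,303) to (336,270). The bowl is untouched. I check where the edge sits in the tool frame.

```bash
python3 - <<'E'
from h import *
import json
s=json.load(open("pics/a.json"));C=cloud("scene",np.load("pics/ascene.npy"))
R=np.array(s["orientation"]);t=(C-np.array(s["tcp_pos"]))@R
m=(np.abs(t[...,2])<15)&(t[...,1]>90)&(t[...,1]<190)&(np.abs(t[...,0])<110)
q=t[m]
b=q[(q[:,1]>105)&(q[:,1]<160)]
A=np.c_[b[:,0],b[:,1],np.ones(len(b))]; print(len(b),"z=ax+by+c",np.linalg.lstsq(A,b[:,2],rcond=None)[0], "at edge",np.median(b[b[:,1]>145][:,2]))
for x in (-60,-30,0,30,60):
    k=abs(q[:,0]-x)<6; print(x,"ymax",np.percentile(q[k,1],[95,99,100]).round(1))
k=(q[:,1]>120)&(q[:,1]<155); print("x range",np.percentile(q[k,0],[0,1,99,100]).round(1))
# rim from wrist
T,W=wcloud(np.load("pics/awrist.npy"),s)
sub=W[100:340,90:235].reshape(-1,3); sub=sub[(sub[:,2]>100)&(sub[:,2]<260)]
_,_,(M,xm,zm)=bowlpose(0); ym=np.cross(zm,xm)
h=np.c_[(sub-M)@xm,(sub-M)@ym,(sub-M)@zm]
hi=np.percentile(h[:,2],99.5); print("rim height",hi)
ring=h[h[:,2]>hi-4]
from scipy.optimize import least_squares
o=least_squares(lambda p:np.hypot(*(ring[:,:2]-p[:2]).T)-p[2],[0,0,85],loss="soft_l1",f_scale=2);print(o.x.round(1),len(ring))
u,sv,vt=np.linalg.svd(ring-ring.mean(0),full_matrices=False);print(vt[2])
for lo,hi2 in((-40,40),):
    k=abs(ring[:,1])<15; print(np.percentile(ring[k][:,0],[0,5,95,100]).round(1))
E
```

```text
3837 z=ax+by+c [-2.70960389e-05 -3.99386943e-03  1.95312458e+00] at edge 1.3113763271914667
-60 ymax [163.  166.  167.3]
-30 ymax [162.8 166.4 167. ]
0 ymax [163.4 166.5 167.4]
30 ymax [163.  166.3 167.1]
60 ymax [162.8 166.1 167.3]
x range [-89.2 -86.9  84.6  86.2]
rim height 1.9378958385555718
[-4.6  6.  82.9] 5887
[-6.53668420e-04 -2.01997055e-03  9.99997746e-01]
[-91.6 -90.   81.8  85.1]
```

```bash
python3 -m inch '[[255,[0,0.035,-0.2],[0,0,0]],[255,[0,0.035,-0.2],[0,0,0]],[255,[0,0.03,-0.18],[0,0,0]],[255,[0,0.02,-0.12],[0,0,0]],[255,[0,0.012,-0.07],[0,0,0]]]'
python3 look.py b scene wrist
python3 - <<'E'
from h import *
p,R=cur(); M,xm,zm=bowlpose(0)[2]; e=p+R@[-1.3,167.5,0]-M; ym=np.cross(zm,xm); print("edge in mouth",e@xm,e@ym,e@zm)
E
```

```text
t: 7.22
tcp_pos: [553.4, -48.0, 287.2]
orientation: [[0.098, 0.608, 0.788], [-0.995, 0.057, 0.079], [0.004, -0.792, 0.611]]
wrist_force: [-0.0, 0.4, -1.3]
grip_width: 14.9
{'t': 7.22, 'q': [-19.61, -9.42, -37.03, 27.41, 14.93, 69.45], 'tcp_pos': [553.42, -47.98, 287.16], 'wrist_force': [-0.0, 0.35, -1.26], 'moment': [-0.06, 0.75, 0.02], 'grip_width': 14.91}
[[0.098, 0.608, 0.788], [-0.995, 0.057, 0.079], [0.004, -0.792, 0.611]]
edge in mouth 51.92372387444039 -1.573420701487075 3.029421704323753
```

View pics/bscene.png

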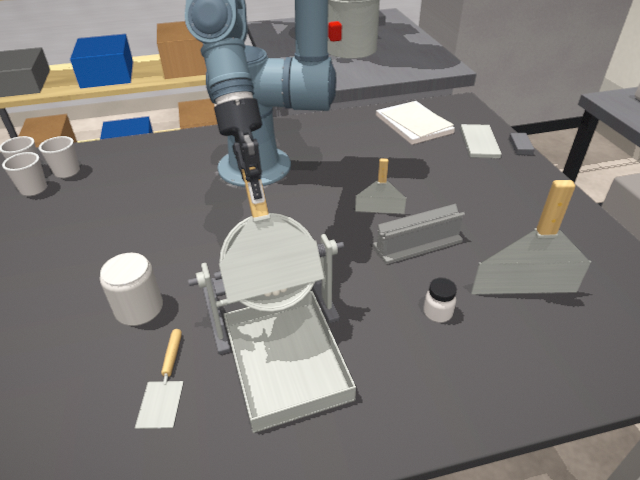

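View pics/bwrist.png

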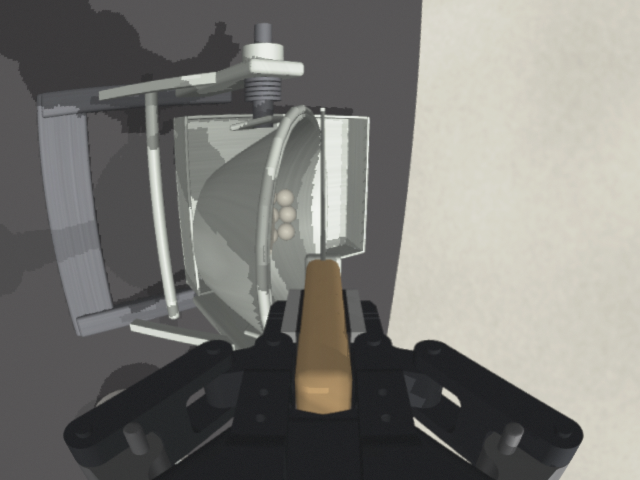

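The blade is just over the rim and three balls show at wrist (286,215). I measure the gap in the scene view.

```bash
python3 - <<'E'
from h import *
p=cv2.imread("pics/bscene.png"); cv2.imwrite("pics/bz.png",cv2.resize(p[205:325,200:350],None,fx=5,fy=5,interpolation=cv2.INTER_CUBIC))
C=cloud("scene",np.load("pics/bscene.npy")); M,xm,zm=bowlpose(0)[2]; ym=np.cross(zm,xm)
h=np.stack([(C-M)@xm,(C-M)@ym,(C-M)@zm],-1)
for y in (-40,-20,0,20,40):
    k=(abs(h[...,1]-y)<3)&(h[...,0]>20)&(h[...,0]<110)&(h[...,2]>-60)
    q=h[k]; q=q[np.argsort(q[:,0])]; 
    print(y,[(int(a),int(b)) for a,b in q[::3][:,[0,2]]])
E
```

```text
-40 [(20, 12), (21, 6), (23, 8), (24, 9), (26, 6), (27, 10), (29, 7), (31, 7), (32, 6), (33, 7), (35, 8), (37, 7), (38, 6), (39, 5), (41, 5), (43, 6), (44, 3), (46, 5), (47, 4), (49, 0), (50, 4), (51, -22), (53, -22), (55, -16), (56, -12), (58, -12), (60, -7), (62, -5), (64, -2), (65, -3), (67, -3), (68, 1), (70, 0), (72, 0), (74, -1), (75, 0), (77, -1)]
-20 [(20, 10), (21, 9), (22, 8), (24, 7), (25, 9), (27, 7), (28, 5), (30, 8), (31, 7), (33, 5), (35, 7), (36, 5), (38, 5), (39, 6), (41, 5), (43, 1), (44, 3), (46, 5), (47, 3), (48, 3), (50, 3), (51, 2), (52, -26), (53, -35), (55, -29), (57, -30), (58, -27), (60, -22), (62, -21), (64, -17), (65, -16), (67, -10), (69, -13), (70, -9), (72, -7), (74, -5), (75, -1), (77, 0), (79, 0), (80, 4), (82, 0), (83, 0), (84, 4)]
0 [(20, 9), (21, 11), (23, 7), (24, 7), (25, 11), (27, 7), (29, 8), (30, 5), (32, 7), (34, 6), (35, 5), (37, 6), (38, 6), (40, 5), (41, 3), (43, 5), (45, 4), (46, 4), (48, 6), (50, 3), (51, -22), (53, -21), (54, -19), (56, -23), (57, -25), (59, -26), (61, -29), (62, -24), (64, -26), (65, -23), (67, -16), (69, -14), (71, -1
[... 154 characters left out ...]
9), (30, 9), (31, 9), (33, 8), (34, 8), (36, 6), (37, 6), (39, 6), (40, 5), (42, 6), (43, 5), (45, 4), (47, 7), (48, 3), (50, 2), (51, 5), (53, -24), (56, -30), (57, -27), (59, -25), (61, -24), (63, -25), (64, -18), (66, -12), (67, -14), (69, -9), (71, -12), (72, -6), (73, -5), (75, -2), (76, 0), (78, 0), (80, 1), (81, 1), (83, 0)]
40 [(20, 9), (21, 9), (23, 7), (25, 10), (26, 10), (28, 8), (29, 6), (31, 4), (33, 5), (35, 7), (37, 9), (38, 6), (40, 8), (41, 7), (43, 5), (44, 3), (46, 5), (48, 6), (49, 1), (50, 4), (52, -20), (53, -20), (55, -18), (57, -15), (58, -13), (59, -12), (61, -7), (62, -8), (63, -7), (64, -1), (66, -2), (68, -3), (70, 0), (71, 0), (73, 0), (74, 0), (75, 0), (77, -2)]
```

View pics/bz.png

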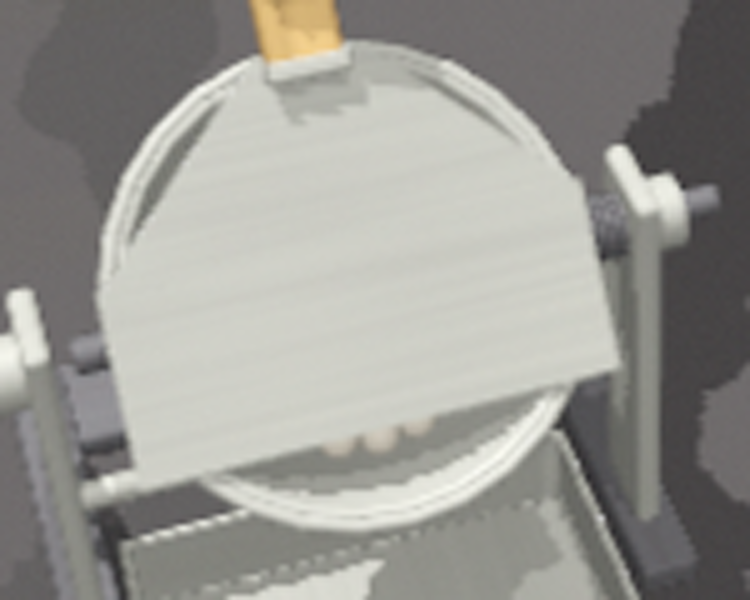

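The gap from edge to inner lip is ≈ 25 mm. Now I work out the tipping twist about the trunnion.

```bash
python3 - <<'E'
from h import *
p,R=cur(); v=R.T@(T0-p); print("pivot in tool",v.round(1))
for u in (0.02,0.03,0.04):
    th=-u*np.pi/2; E=Ro.from_rotvec([th,0,0]).as_matrix(); print(u,np.degrees(th).round(2),((v-E@v)/120).round(4))
E
```

```text
pivot in tool [ -2.6 122.3 -41.8]
0.02 -1.8 [0.     0.0114 0.0318]
0.03 -2.7 [0.     0.0175 0.0476]
0.04 -3.6 [0.     0.0239 0.0633]
```

```bash
python3 -m inch '[[255,[0,0.004,-0.025],[0,0,0]],[255,[0,0.014,0.02],[-0.02,0,0]],[255,[0,0.0115,0.0318],[-0.02,0,0]],[255,[0,0.0115,0.0318],[-0.02,0,0]],[255,[0,0.0115,0.0318],[-0.02,0,0]]]'
python3 look.py c scene
```

```text
t: 7.95
tcp_pos: [569.6, -47.6, 292.1]
orientation: [[0.098, 0.511, 0.854], [-0.995, 0.045, 0.087], [0.006, -0.858, 0.513]]
wrist_force: [0.8, 0.1, 1.3]
grip_width: 15.2
{'t': 7.95, 'q': [-17.0, -3.63, -27.15, 37.51, 11.12, 70.18], 'tcp_pos': [569.62, -47.58, 292.09], 'wrist_force': [0.76, 0.12, 1.34], 'moment': [0.18, -0.07, -0.03], 'grip_width': 15.16}
[[0.098, 0.511, 0.854], [-0.995, 0.045, 0.087], [0.006, -0.858, 0.513]]
```

```bash
cat > tipm.py <<'E'
import sys,json
from h import *
tag=sys.argv[1]; s=json.load(open(f"pics/{tag}.json")); C=cloud("scene",np.load(f"pics/{tag}scene.npy"))
p=np.array(s["tcp_pos"]);R=np.array(s["orientation"]); t=(C-p)@R
# expected tool angle
pit=np.degrees(np.arcsin(R[2,1])); print("tool pitch below horiz",-pit if R[0,1]>0 else 180+pit, "implied tip deg",(-pit if R[0,1]>0 else 180+pit)-52)
m=(np.abs(t[...,2])<20)&(t[...,1]>100)&(t[...,1]<160)&(np.abs(t[...,0])<75)
b=t[m];A=np.c_[b[:,0],b[:,1],np.ones(len(b))]; c=np.linalg.lstsq(A,b[:,2],rcond=None)[0];print("blade fit in tool (slopes deg, z@168)",np.degrees(c[:2]).round(2),(c[2]+168*c[1]).round(2))
e=p+R@np.array([-1.3,167.5,c[2]+167.5*c[1]])
tip=np.radians(float(sys.argv[2])) if len(sys.argv)>2 else np.radians((-pit if R[0,1]>0 else 180+pit)-52)
M,xm,zm=bowlpose(tip)[2];ym=np.cross(zm,xm);d=e-M;print("edge in mouth",d@xm,d@ym,d@zm)
h=np.stack([(C-M)@xm,(C-M)@ym,(C-M)@zm],-1)
for y in(-20,0,20):
    k=(abs(h[...,1]-y)<3)&(h[...,0]>42)&(h[...,0]<100)&(h[...,2]>-45);q=h[k];q=q[np.argsort(q[:,0])];print(y,[(int(a),int(b)) for a,b in q[::3][:,[0,2]]])
I=cv2.imread(f"pics/{tag}scene.png");cv2.imwrite(f"pics/{tag}z.png",cv2.resize(I[205:405,200:360],None,fx=3,fy=3,interpolation=cv2.INTER_CUBIC))
E
python3 tipm.py c
```

```text
tool pitch below horiz 59.14310868787058 implied tip deg 7.14310868787058
blade fit in tool (slopes deg, z@168) [-0.07  0.06] 1.72
edge in mouth 52.24743278425483 -2.772899689463088 6.223300333160576
-20 [(42, 9), (43, 8), (45, 8), (47, 5), (48, 6), (50, 7), (51, 5), (56, -24), (58, -28), (59, -20), (60, -18), (61, -16), (63, -17), (65, -11), (66, -10), (67, -4), (69, -2), (70, -2), (71, 0), (72, 4), (74, 3), (75, 4), (76, 3), (78, 4), (79, 5), (81, 6), (82, 4)]
0 [(42, 6), (43, 7), (45, 7), (46, 6), (47, 5), (49, 3), (51, 4), (55, -15), (57, -21), (60, -27), (61, -23), (62, -20), (64, -20), (66, -17), (66, -12), (68, -13), (69, -6), (70, -6), (71, -3), (72, -4), (74, -1), (75, 2), (76, 5), (77, 6), (79, 3), (80, 8), (82, 4), (84, 6)]
20 [(42, 6), (43, 9), (45, 7), (46, 9), (48, 8), (50, 3), (52, 3), (57, -26), (59, -21), (60, -24), (61, -15), (62, -18), (63, -14), (65, -12), (66, -9), (67, -8), (68, -11), (69, -3), (70, 1), (72, 0), (73, 2), (73, 7), (75, 6), (77, 4), (78, 6), (79, 4), (81, 4)]
```

View pics/cz.png

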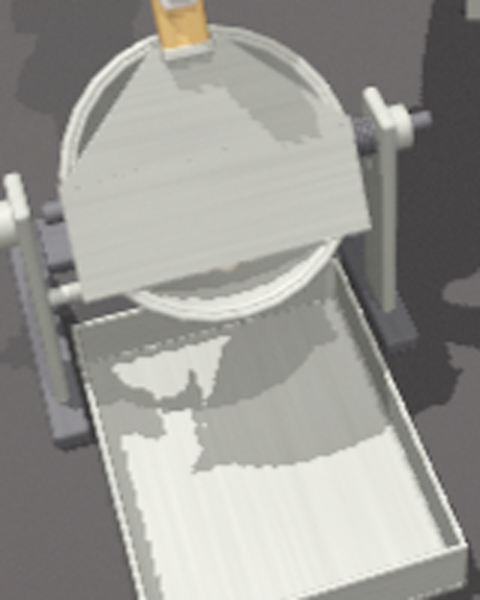

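```bash
python3 -m inch '[[255,[0,0.015,0.042],[-0.03,0,0]],[255,[0,0.0175,0.0476],[-0.03,0,0]],[255,[0,0.0175,0.0476],[-0.03,0,0]],[255,[0,0.0115,0.0318],[-0.02,0,0]],[255,[0,0.0115,0.0318],[-0.02,0,0]]]'
python3 look.py d scene;python3 tipm.py d
```

```text
t: 8.62
tcp_pos: [595.4, -45.2, 294.4]
orientation: [[0.097, 0.328, 0.94], [-0.995, 0.027, 0.094], [0.006, -0.944, 0.329]]
wrist_force: [2.5, -0.3, 0.9]
grip_width: 15.3
{'t': 8.62, 'q': [-13.38, 7.45, -9.89, 54.31, 5.86, 71.92], 'tcp_pos': [595.45, -45.15, 294.37], 'wrist_force': [2.54, -0.34, 0.89], 'moment': [0.14, -0.66, -0.13], 'grip_width': 15.32}
[[0.097, 0.328, 0.94], [-0.995, 0.027, 0.094], [0.006, -0.944, 0.329]]
tool pitch below horiz 70.77197488245051 implied tip deg 18.771974882450507
blade fit in tool (slopes deg, z@168) [-0.11 -0.01] 1.71
edge in mouth 52.42115255666724 -2.9581194544310194 5.8698422894280595
-20 [(42, 6), (43, 7), (46, 6), (47, 6), (49, 5), (51, 7), (61, -14), (61, -18), (64, -15), (64, -11), (66, -9), (67, -10), (68, -4), (69, -2), (69, -2), (71, 1), (71, 0), (74, 5), (75, 5), (77, 3), (78, 2), (80, 6), (81, 6)]
0 [(42, 8), (43, 7), (45, 6), (47, 7), (48, 3), (51, 4), (62, -24), (63, -21), (63, -15), (65, -12), (66, -10), (67, -11), (69, -12), (70, -9), (71, -7), (72, -8), (72, -1), (73, -2), (74, 0), (75, 4), (77, 6), (79, 5), (80, 5), (82, 5), (83, 7)]
20 [(42, 10), (43, 7), (44, 7), (48, 5), (50, 6), (60, -19), (62, -18), (62, -12), (64, -13), (64, -12), (66, -12), (67, -6), (68, 0), (69, -8), (70, 1), (71, 2), (71, 3), (73, 0), (74, 6), (76, 5), (77, 5), (78, 8), (81, 5), (83, 3)]
```

View pics/dz.png

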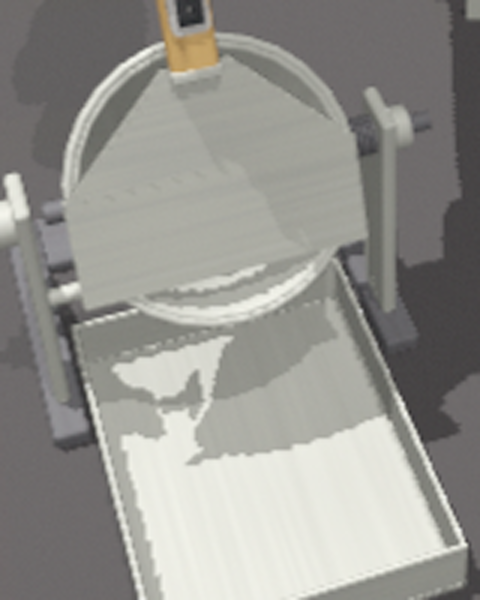

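Tip is ≈ 15° with steady contact and no slip in the grip. I widen the gap by about 2 mm and go on.

```bash
python3 -m inch '[[255,[0,0.001,0.0318],[-0.02,0,0]],[255,[0,0.005,0.0318],[-0.02,0,0]],[255,[0,0.0115,0.0318],[-0.02,0,0]],[255,[0,0.0115,0.0318],[-0.02,0,0]],[255,[0,0.0115,0.0318],[-0.02,0,0]]]'
python3 look.py e scene;python3 tipm.py e
```

```text
t: 9.3
tcp_pos: [615.6, -43.2, 294.3]
orientation: [[0.097, 0.179, 0.979], [-0.995, 0.012, 0.097], [0.005, -0.984, 0.179]]
wrist_force: [5.5, 0.0, -1.1]
grip_width: 15.4
{'t': 9.3, 'q': [-11.21, 17.06, 4.78, 67.72, 2.68, 73.41], 'tcp_pos': [615.59, -43.17, 294.33], 'wrist_force': [5.46, 0.01, -1.08], 'moment': [0.11, -1.72, -0.16], 'grip_width': 15.39}
[[0.097, 0.179, 0.979], [-0.995, 0.012, 0.097], [0.005, -0.984, 0.179]]
tool pitch below horiz 79.65476083368875 implied tip deg 27.654760833688755
blade fit in tool (slopes deg, z@168) [-0.17  0.16] 2.13
edge in mouth 51.14345307235281 -2.961185909133821 7.056239342046361
-20 [(42, 7), (43, 10), (45, 6), (48, 7), (49, 5), (62, -12), (63, -6), (64, -7), (65, -8), (65, -9), (67, -1), (68, 0), (68, 2), (70, 1), (71, 9), (72, 6), (72, 7), (74, 6), (76, 6), (77, 7), (79, 6)]
0 [(42, 8), (44, 10), (46, 8), (48, 7), (63, -15), (64, -11), (65, -12), (66, -16), (67, -7), (68, -8), (69, -7), (69, -4), (71, -4), (71, 0), (73, 0), (74, 0), (74, 1), (76, 9), (78, 6), (80, 8), (82, 6)]
20 [(42, 8), (44, 7), (45, 7), (48, 8), (50, 5), (62, -9), (63, -13), (64, -13), (64, -6), (65, -9), (67, -7), (68, -4), (68, 0), (69, -3), (70, 6), (71, 1), (72, 4), (72, 4), (73, 9), (75, 6), (78, 6), (79, 10)]
```

View pics/ez.png

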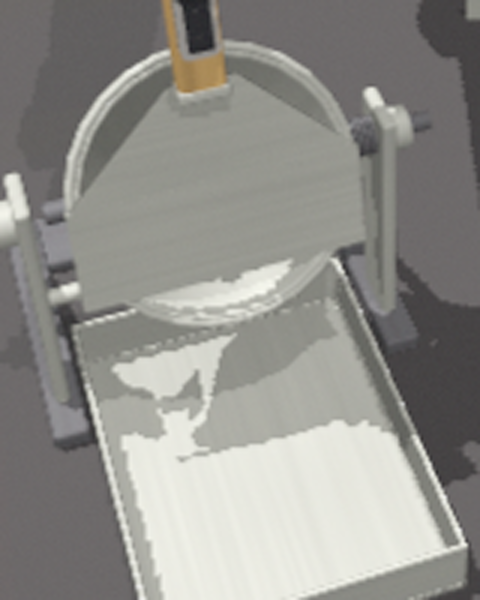

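```bash
python3 -m inch '[[255,[0,0.0115,0.0318],[-0.02,0,0]],[255,[0,0.0115,0.0318],[-0.02,0,0]],[255,[0,0.0115,0.0318],[-0.02,0,0]],[255,[0,0.0115,0.0318],[-0.02,0,0]],[255,[0,0.0115,0.0318],[-0.02,0,0]]]'
python3 look.py f scene;python3 tipm.py f
```

```text
t: 9.98
tcp_pos: [634.9, -41.2, 288.7]
orientation: [[0.097, 0.023, 0.995], [-0.995, -0.003, 0.097], [0.005, -1.0, 0.022]]
wrist_force: [4.5, -0.0, -1.2]
grip_width: 15.3
{'t': 9.98, 'q': [-9.45, 27.97, 21.2, 81.9, 0.05, 74.97], 'tcp_pos': [634.86, -41.18, 288.68], 'wrist_force': [4.52, -0.01, -1.16], 'moment': [0.12, -1.33, -0.12], 'grip_width': 15.25}
[[0.097, 0.023, 0.995], [-0.995, -0.003, 0.097], [0.005, -1.0, 0.022]]
tool pitch below horiz 88.68078630130945 implied tip deg 36.68078630130945
blade fit in tool (slopes deg, z@168) [-0.17  0.19] 1.77
edge in mouth 51.78068364451293 -2.776086121416254 5.805065114965609
-20 [(43, 6), (45, 6), (47, 7), (50, 4), (65, -11), (65, -8), (66, 0), (67, -5), (67, -8), (69, 0), (70, 3), (71, 1), (72, 6), (74, 2), (75, 8), (78, 3), (81, 4), (82, 4)]
0 [(42, 9), (43, 6), (46, 6), (47, 7), (50, 6), (66, -10), (67, -15), (68, -8), (69, -1), (69, -6), (70, -5), (71, -5), (72, 2), (73, 4), (74, 1), (75, -1), (76, 2), (77, 6), (79, 7), (82, 3)]
20 [(42, 8), (45, 6), (46, 7), (48, 7), (51, 5), (64, -10), (66, -4), (67, -14), (67, -2), (68, 0), (69, -5), (70, 1), (71, 1), (71, -2), (72, 3), (73, 0), (74, 3), (76, 5), (78, 6), (80, 5)]
```

View pics/fz.png

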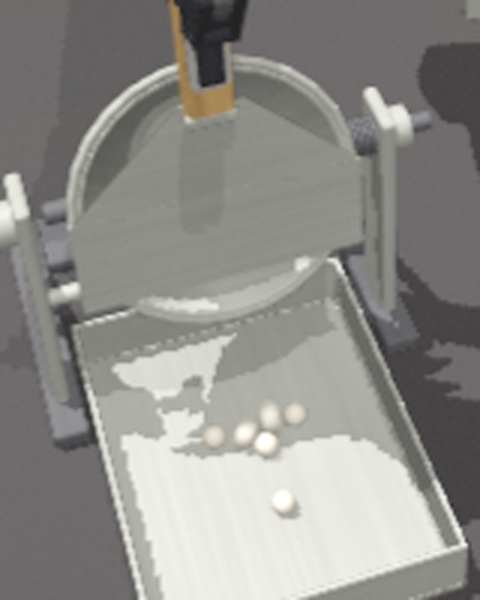

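All six balls are already in the tray (zoom pixels (214,436), (245,433), (270,415), (295,412), (265,443), (284,502)) and the puck is held behind the blade. I hold briefly to check.

```bash
python3 -m inch '[[255,[0,0,0],[0,0,0]],[255,[0,0,0],[0,0,0]],[255,[0,0,0],[0,0,0]],[255,[0,0,0],[0,0,0]],[255,[0,0,0],[0,0,0]]]'
python3 look.py g scene wrist;python3 tipm.py g|head -3
```

```text
t: 10.65
tcp_pos: [631.9, -41.2, 287.7]
orientation: [[0.097, 0.017, 0.995], [-0.995, -0.003, 0.097], [0.005, -1.0, 0.017]]
wrist_force: [5.3, -0.2, -3.4]
grip_width: 15.5
{'t': 10.65, 'q': [-9.46, 27.9, 20.94, 82.04, -0.01, 74.96], 'tcp_pos': [631.9, -41.21, 287.7], 'wrist_force': [5.3, -0.16, -3.43], 'moment': [0.12, -1.76, -0.08], 'grip_width': 15.47}
[[0.097, 0.017, 0.995], [-0.995, -0.003, 0.097], [0.005, -1.0, 0.017]]
tool pitch below horiz 88.99990859257389 implied tip deg 36.99990859257389
blade fit in tool (slopes deg, z@168) [-0.15  0.15] 1.92
edge in mouth 51.85120926905282 -2.4553334131830553 2.2275789350567803
```

View pics/gz.png

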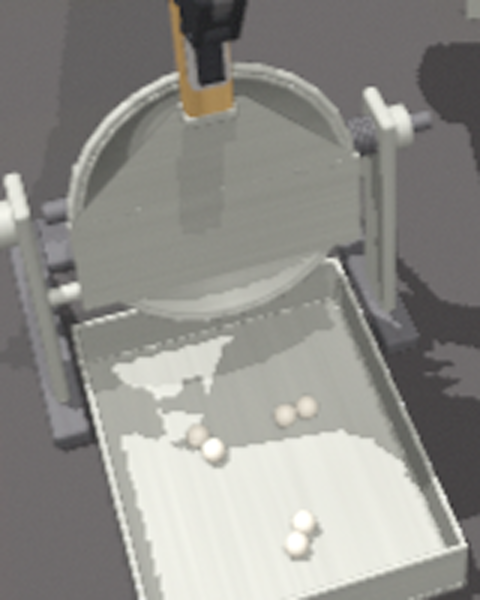

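View pics/gwrist.png

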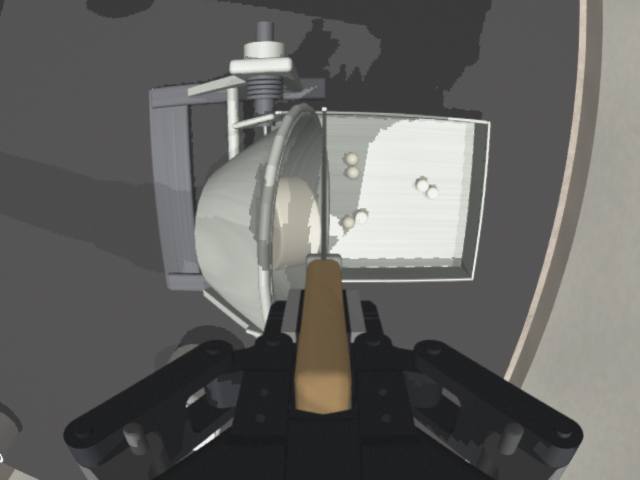

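All six balls are at rest in the tray, and the puck stands behind the blade (wrist (295,222)). Now I swing back.

```bash
python3 - <<'E'
from h import *
p,R=cur(); v=R.T@(T0-p); print(v.round(1))
for u in (0.02,0.03):
    E=Ro.from_rotvec([u*np.pi/2,0,0]).as_matrix(); print(u,((v-E@v)/120).round(4))
E
python3 -m inch '[[255,[0,-0.011,-0.0325],[0.02,0,0]],[255,[0,-0.011,-0.0325],[0.02,0,0]],[255,[0,-0.011,-0.0325],[0.02,0,0]],[255,[0,-0.011,-0.0325],[0.02,0,0]],[255,[0,-0.011,-0.0325],[0.02,0,0]]]'
python3 -m inch '[[255,[0,-0.011,-0.0325],[0.02,0,0]],[255,[0,-0.011,-0.0325],[0.02,0,0]],[255,[0,-0.011,-0.0325],[0.02,0,0]],[255,[0,-0.011,-0.0325],[0.02,0,0]],[255,[0,-0.011,-0.0325],[0.02,0,0]]]'
python3 look.py i scene;python3 tipm.py i
```

```text
[ -3.4 122.  -38.8]
0.02 [ 0.     -0.0097 -0.0321]
0.03 [ 0.     -0.0141 -0.0483]
t: 11.38
tcp_pos: [611.1, -43.0, 292.6]
orientation: [[0.097, 0.172, 0.98], [-0.995, 0.012, 0.097], [0.005, -0.985, 0.173]]
wrist_force: [4.0, -0.1, -1.5]
grip_width: 15.2
t: 12.0
tcp_pos: [590.4, -45.0, 294.3]
orientation: [[0.097, 0.323, 0.941], [-0.995, 0.027, 0.093], [0.004, -0.946, 0.324]]
wrist_force: [3.4, 0.6, -1.4]
grip_width: 15.4
{'t': 12.0, 'q': [-13.47, 7.13, -10.15, 54.7, 5.84, 71.84], 'tcp_pos': [590.39, -44.96, 294.32], 'wrist_force': [3.38, 0.56, -1.4], 'moment': [0.1, -0.73, -0.16], 'grip_width': 15.43}
[[0.097, 0.323, 0.941], [-0.995, 0.027, 0.093], [0.004, -0.946, 0.324]]
tool pitch below horiz 71.09458146350487 implied tip deg 19.094581463504866
blade fit in tool (slopes deg, z@168) [-0.13  0.12] 1.97
edge in mouth 49.726977912454004 -2.106556899597761 1.0780111860051755
-20 [(42, 2), (44, 1), (46, 0), (48, -2), (59, -23), (60, -22), (62, -22), (62, -22), (64, -21), (65, -17), (66, -17), (68, -18), (69, -13), (69, -10), (72, -10), (73, -9), (73, -8), (75, -2), (76, -8), (77, -1), (78, 0), (81, -4), (83, -6), (84, -2)]
0 [(42, 2), (43, 2), (46, 1), (47, 0), (60, -31), (61, -29), (63, -29), (64, -27), (66, -25), (66, -25), (68, -17), (69, -18), (71, -13), (72, -14), (72, -12), (74, -4), (75, -11), (76, -3), (77, 0), (79, -1), (80, 0), (82, -1), (84, -4), (86, -2)]
20 [(42, 4), (43, 2), (45, 1), (46, 2), (48, 1), (59, -28), (61, -25), (62, -23), (64, -25), (65, -18), (66, -14), (67, -17), (68, -15), (69, -14), (71, -14), (71, -8), (73, -6), (74, -3), (75, -3), (76, -2), (77, 1), (79, -4), (81, -4), (83, -3), (83, 0)]
```

View pics/iz.png

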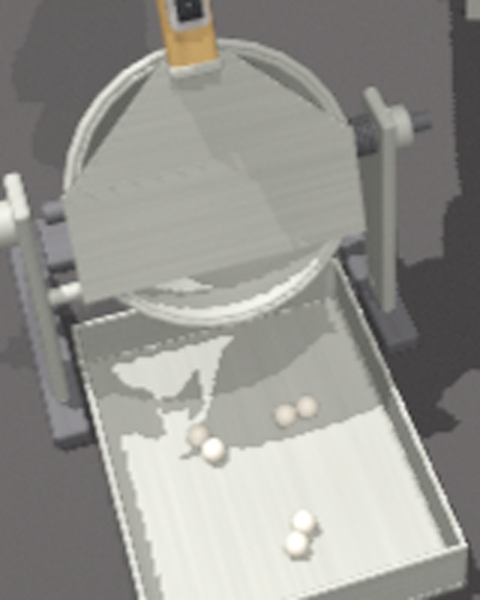

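```bash
python3 -m inch '[[255,[0,-0.006,-0.0321],[0.02,0,0]],[255,[0,-0.006,-0.0321],[0.02,0,0]],[255,[0,-0.0095,-0.0321],[0.02,0,0]],[255,[0,-0.0095,-0.0321],[0.02,0,0]],[255,[0,-0.0095,-0.0321],[0.02,0,0]]]'
python3 -m inch '[[255,[0,-0.0097,-0.0321],[0.02,0,0]],[255,[0,-0.0097,-0.0321],[0.02,0,0]],[255,[0,-0.0097,-0.0271],[0.02,0,0]],[255,[0,-0.0097,-0.0221],[0.02,0,0]],[255,[0,-0.0097,-0.0221],[0.02,0,0]]]'
python3 look.py j scene wrist;python3 tipm.py j
```

```text
t: 12.68
tcp_pos: [570.2, -46.9, 290.7]
orientation: [[0.097, 0.464, 0.88], [-0.995, 0.041, 0.088], [0.004, -0.885, 0.466]]
wrist_force: [1.0, -0.3, -0.9]
grip_width: 15.4
t: 13.3
tcp_pos: [552.9, -48.4, 286.4]
orientation: [[0.097, 0.595, 0.798], [-0.995, 0.055, 0.08], [0.004, -0.802, 0.597]]
wrist_force: [0.3, 0.5, -1.7]
grip_width: 15.5
{'t': 13.3, 'q': [-19.4, -8.92, -36.09, 28.72, 14.43, 69.43], 'tcp_pos': [552.89, -48.39, 286.4], 'wrist_force': [0.33, 0.48, -1.67], 'moment': [-0.0, 0.46, -0.07], 'grip_width': 15.53}
[[0.097, 0.595, 0.798], [-0.995, 0.055, 0.08], [0.004, -0.802, 0.597]]
tool pitch below horiz 53.31168724939453 implied tip deg 1.3116872493945309
blade fit in tool (slopes deg, z@168) [-0.06 -0.2 ] 1.4
edge in mouth 50.969416266125805 -1.750405902044189 1.4431355220913447
-20 [(42, 4), (44, 3), (45, 1), (47, 3), (48, 4), (50, 0), (51, -39), (53, -40), (55, -37), (56, -32), (58, -30), (60, -24), (62, -24), (64, -21), (66, -21), (68, -19), (69, -11), (71, -12), (73, -8), (75, -4), (76, -2), (78, -3), (79, 0), (80, -2), (82, -2), (84, -2), (85, -6)]
0 [(42, 3), (43, 3), (45, 2), (47, 3), (48, 3), (49, 1), (51, -35), (53, -32), (54, -37), (56, -36), (58, -36), (59, -33), (61, -28), (63, -25), (64, -24), (65, -24), (67, -20), (69, -18), (70, -17), (72, -11), (73, -9), (75, -10), (76, -5), (78, -4), (79, -2), (81, -1), (82, 0), (84, -2), (86, -3), (87, -2)]
20 [(42, 7), (44, 2), (45, 1), (47, 0), (48, 2), (50, 2), (51, -40), (52, -39), (54, -34), (56, -30), (57, -31), (59, -29), (60, -25), (61, -25), (63, -22), (64, -23), (65, -15), (67, -15), (68, -14), (70, -8), (71, -9), (72, -8), (73, -2), (75, 0), (76, -2), (78, -3), (79, -2), (81, -4), (82, -1), (84, 0), (85, -4)]
```

View pics/jz.png

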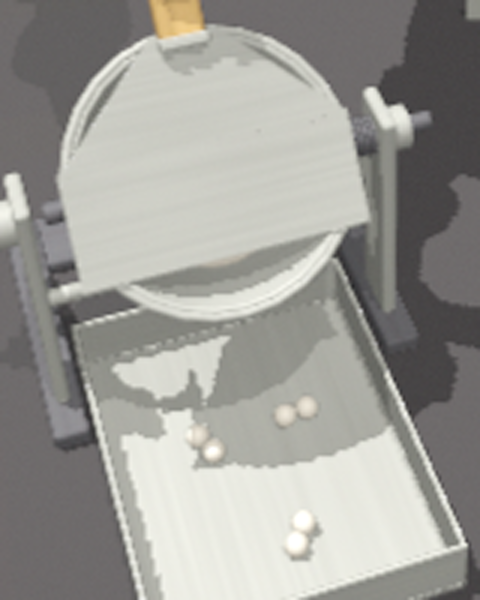

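View pics/jwrist.png

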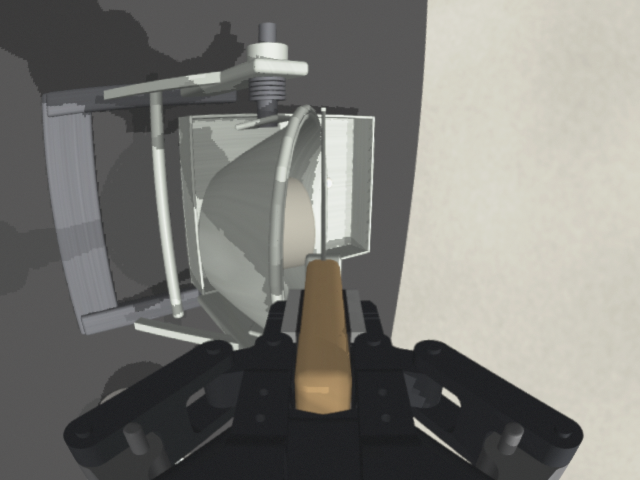

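```bash
python3 -m inch '[[255,[0,0,0],[0,0,0]],[255,[0,0,0],[0,0,0]],[255,[0,0,0],[0,0,0]],[255,[0,-0.01,0.06],[0,0,0]],[255,[0,-0.01,0.06],[0,0,0]]]'
python3 look.py k wrist scene;python3 - <<'E'
import cv2
I=cv2.imread("pics/kwrist.png");cv2.imwrite("pics/kw.png",cv2.resize(I[90:340,170:390],None,fx=2.4,fy=2.4))
E
```

```text
t: 14.02
tcp_pos: [565.5, -47.7, 299.0]
orientation: [[0.097, 0.598, 0.796], [-0.995, 0.055, 0.081], [0.005, -0.8, 0.6]]
wrist_force: [0.3, -1.1, -1.4]
grip_width: 15.3
{'t': 14.02, 'q': [-18.71, -7.98, -33.6, 29.92, 14.1, 70.01], 'tcp_pos': [565.53, -47.68, 299.0], 'wrist_force': [0.26, -1.13, -1.43], 'moment': [-0.08, 0.75, 0.01], 'grip_width': 15.33}
[[0.097, 0.598, 0.796], [-0.995, 0.055, 0.081], [0.005, -0.8, 0.6]]
```

View pics/kw.png

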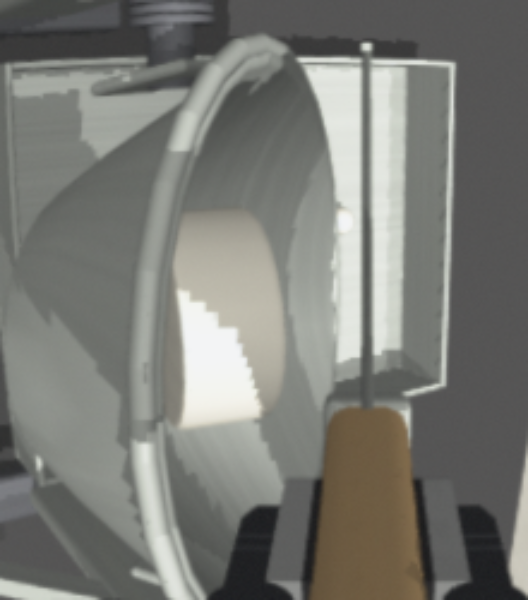

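The puck is seated in the bowl at kw zoom (225,320), clear of the blade. I lift off and return.

```bash
python3 -m inch '[[255,[0,-0.025,0.15],[0,0,0]],[255,[0,-0.035,0.2],[0,0,0]],[255,[0,-0.035,0.2],[0,0,0]],[255,[0,-0.03,0.15],[0,0,0]],[255,[0,0,0],[0,0,0]]]'
python3 look.py l scene
python3 tipm.py l | head -3
python3 - <<'E'
from h import *
p,R=cur(); plan(p,R,[447.2,330.2,400],down(7.5),10)
E
```

```text
t: 14.75
tcp_pos: [624.3, -41.8, 362.7]
orientation: [[0.098, 0.6, 0.794], [-0.995, 0.054, 0.081], [0.006, -0.798, 0.603]]
wrist_force: [0.2, 0.6, -1.8]
grip_width: 15.5
{'t': 14.75, 'q': [-15.57, -2.78, -19.74, 37.81, 12.32, 72.64], 'tcp_pos': [624.3, -41.81, 362.7], 'wrist_force': [0.15, 0.56, -1.77], 'moment': [-0.06, 0.8, -0.04], 'grip_width': 15.49}
[[0.098, 0.6, 0.794], [-0.995, 0.054, 0.081], [0.006, -0.798, 0.603]]
tool pitch below horiz 52.943112853395725 implied tip deg 0.9431128533957249
blade fit in tool (slopes deg, z@168) [-0.07 -0.21] 1.22
edge in mouth 51.83461205576145 -2.5709741301770275 106.70589551720798
per row mm 41.3 deg 3.7
([-0.323, -0.097, -0.072], [-0.041, -0.002, 0.001])
([-0.323, -0.091, -0.077], [-0.041, -0.002, 0.001])
([-0.323, -0.086, -0.082], [-0.041, -0.002, 0.001])
([-0.324, -0.08, -0.086], [-0.041, -0.002, 0.001])
([-0.324, -0.074, -0.09], [-0.041, -0.002, 0.001])
([-0.324, -0.067, -0.094], [-0.041, -0.002, 0.001])
([-0.325, -0.061, -0.097], [-0.041, -0.002, 0.001])
([-0.325, -0.054, -0.1], [-0.041, -0.002, 0.001])
([-0.326, -0.047, -0.102], [-0.041, -0.002, 0.001])
([-0.326, -0.04, -0.104], [-0.041, -0.002, 0.001])
```

View pics/lscene.png

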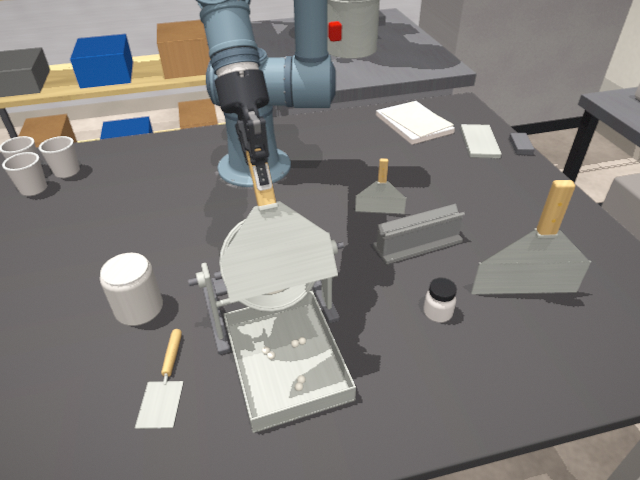

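Six balls lie in the tray ((265,351), (270,355), (296,343), (302,341), (301,380), (298,386)), the bowl is at rest and the knife is unchanged in the grip.

```bash
python3 -m inch '[[255,[-0.323,-0.097,-0.072],[-0.041,-0.002,0.001]],[255,[-0.323,-0.091,-0.077],[-0.041,-0.002,0.001]],[255,[-0.323,-0.086,-0.082],[-0.041,-0.002,0.001]],[255,[-0.324,-0.08,-0.086],[-0.041,-0.002,0.001]],[255,[-0.324,-0.074,-0.09],[-0.041,-0.002,0.001]]]'
python3 -m inch '[[255,[-0.324,-0.067,-0.094],[-0.041,-0.002,0.001]],[255,[-0.325,-0.061,-0.097],[-0.041,-0.002,0.001]],[255,[-0.325,-0.054,-0.1],[-0.041,-0.002,0.001]],[255,[-0.326,-0.047,-0.102],[-0.041,-0.002,0.001]],[255,[-0.326,-0.04,-0.104],[-0.041,-0.002,0.001]]]'
python3 -m inch '[[255,[0,0.2,0],[0,0,0]],[255,[0,0.2,0],[0,0,0]],[255,[0,0.1,0],[0,0,0]],[255,[0,0,0],[0,0,0]],[255,[0,0,0],[0,0,0]]]'
python3 look.py m wrist scene
python3 - <<'E'
from h import *
p,R=cur(); plan(p,R,[447.4,330.3,310],down(7.5),1)
E
```

```text
t: 15.42
tcp_pos: [533.4, 145.2, 380.0]
orientation: [[0.115, 0.312, 0.943], [-0.993, 0.031, 0.11], [0.005, -0.95, 0.313]]
wrist_force: [1.0, 0.3, -1.7]
grip_width: 15.5
t: 16.05
tcp_pos: [445.8, 331.0, 399.9]
orientation: [[0.131, -0.003, 0.991], [-0.991, -0.0, 0.131], [-0.0, -1.0, -0.003]]
wrist_force: [0.7, 0.3, -2.1]
grip_width: 15.2
t: 16.68
tcp_pos: [447.0, 330.1, 341.2]
orientation: [[0.131, 0.001, 0.991], [-0.991, 0.001, 0.131], [-0.001, -1.0, 0.001]]
wrist_force: [-0.8, 0.4, -0.6]
grip_width: 14.9
{'t': 16.68, 'q': [29.89, 19.26, 15.77, 86.43, 0.01, 112.37], 'tcp_pos': [447.01, 330.06, 341.16], 'wrist_force': [-0.83, 0.42, -0.62], 'moment': [0.0, -0.0, 0.03], 'grip_width': 14.9}
[[0.131, 0.001, 0.991], [-0.991, 0.001, 0.131], [-0.001, -1.0, 0.001]]
per row mm 31.4 deg 0.12
([-0.0, 0.261, 0.001], [-0.001, 0.0, -0.001])
```

View pics/mwrist.png

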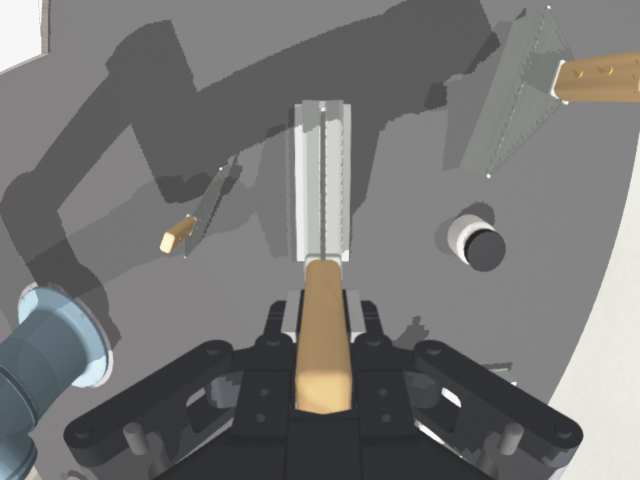

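The blade is centred over the slot (wrist (322,180)). Lowering.

```bash
python3 -m inch '[[255,[0,0.2,0.003],[0,0,0]],[255,[0,0.25,0],[0,0,0]],[255,[0,0.22,0],[0,0,0]],[255,[0,0.13,0],[0,0,0]],[255,[0,0.07,0],[0,0,0]]]'
python3 -m inch '[[255,[0,0.08,0],[0,0,0]],[255,[0,0.08,0],[0,0,0]],[255,[0,0.06,0],[0,0,0]],[255,[0,0,0],[0,0,0]],[255,[0,0,0],[0,0,0]]]'
python3 look.py n scene
```

```text
t: 17.4
tcp_pos: [447.1, 330.1, 235.6]
orientation: [[0.131, -0.0, 0.991], [-0.991, 0.0, 0.131], [-0.0, -1.0, -0.0]]
wrist_force: [-0.7, 0.5, -1.9]
grip_width: 15.1
t: 18.02
tcp_pos: [447.3, 330.3, 209.8]
orientation: [[0.131, 0.0, 0.991], [-0.991, 0.0, 0.131], [-0.0, -1.0, 0.001]]
wrist_force: [-0.3, -0.0, -1.5]
grip_width: 15.5
{'t': 18.02, 'q': [29.9, 19.97, -2.6, 67.39, 0.01, 112.36], 'tcp_pos': [447.33, 330.32, 209.76], 'wrist_force': [-0.25, -0.04, -1.53], 'moment': [0.04, -0.03, -0.03], 'grip_width': 15.48}
[[0.131, 0.0, 0.991], [-0.991, 0.0, 0.131], [-0.0, -1.0, 0.001]]
```

In the slot without contact force. 29 mm left.

```bash
python3 -m inch '[[255,[0,0.08,0],[0,0,0]],[255,[0,0.08,0],[0,0,0]],[255,[0,0.055,0],[0,0,0]],[255,[0,0.02,0],[0,0,0]],[255,[0,0,0],[0,0,0]]]'
```

```text
t: 18.7
tcp_pos: [447.0, 330.2, 181.1]
orientation: [[0.131, -0.0, 0.991], [-0.991, 0.0, 0.131], [-0.0, -1.0, -0.0]]
wrist_force: [-0.3, -0.8, -0.8]
grip_width: 15.2
```

```bash
python3 -m inch '[[255,[0,0.009,0],[0,0,0]],[255,[0,0,0],[0,0,0]],[0,[0,0,0],[0,0,0]],[0,[0,0,0],[0,0,0]],[0,[0,0,0],[0,0,0]]]'
python3 -m inch '[[0,[0,0,0],[0,0,0]],[0,[0,0,0],[0,0,0]],[0,[0,-0.1,0],[0,0,0]],[0,[0,-0.2,0],[0,0,0]],[0,[0,-0.3,0],[0,0,0]]]'
python3 -m inch '[[0,[0,-0.35,0],[0,0,0]],[0,[0,-0.35,0],[0,0,0]],[0,[0,-0.2,0],[0,0,0]],[0,[0,0,0],[0,0,0]],[0,[0,0,0],[0,0,0]]]'
python3 look.py o wrist scene top
python3 - <<'E'
from h import *
import json
C=cloud("scene",np.load("pics/oscene.npy"))
p=cv2.imread("pics/oscene.png");hsv=cv2.cvtColor(p,cv2.COLOR_BGR2HSV)
m=(hsv[...,0]>10)&(hsv[...,0]<25)&(hsv[...,1]>110)&(hsv[...,2]>80)
m[:150]=0;m[205:]=0;m[:,:412]=0;m[:,445:]=0
q=C[m]
for a in range(145,240,15):
    t=q[(q[:,2]>a)&(q[:,2]<a+15)]
    if len(t): print("handle",a,np.round(t.mean(0),1),np.round(t.min(0)),np.round(t.max(0)))
b=C[(C[...,0]>480)&(C[...,0]<760)&(abs(C[...,1]+40)<120)&(C[...,2]>100)&(C[...,2]<260)]
M,xm,zm=bowlpose(0)[2];h=(b-M)@zm;ring=b[h>np.percentile(h,99.5)-5];u,s,vt=np.linalg.svd(ring-ring.mean(0),full_matrices=False);print("mouth normal tilt",np.degrees(np.arccos(abs(vt[2][2]))))
E
```

```text
t: 19.32
tcp_pos: [447.3, 330.3, 180.4]
orientation: [[0.131, 0.0, 0.991], [-0.991, 0.0, 0.131], [-0.0, -1.0, 0.001]]
wrist_force: [0.0, -1.1, 0.4]
grip_width: 68.9
t: 19.95
tcp_pos: [446.5, 329.8, 252.8]
orientation: [[0.131, -0.002, 0.991], [-0.991, -0.001, 0.131], [0.0, -1.0, -0.002]]
wrist_force: [0.1, -0.5, 0.5]
grip_width: 85.7
t: 20.58
tcp_pos: [447.0, 330.1, 359.5]
orientation: [[0.131, -0.001, 0.991], [-0.991, -0.0, 0.131], [0.0, -1.0, -0.001]]
wrist_force: [-0.7, 0.4, -0.9]
grip_width: 85.4
{'t': 20.58, 'q': [29.9, 19.74, 19.19, 89.48, 0.01, 112.36], 'tcp_pos': [446.98, 330.11, 359.5], 'wrist_force': [-0.67, 0.41, -0.94], 'moment': [-0.06, -0.1, 0.02], 'grip_width': 85.35}
[[0.131, -0.001, 0.991], [-0.991, -0.0, 0.131], [0.0, -1.0, -0.001]]
handle 145 [457.8 327.2 154.9] [446. 316. 148.] [465. 345. 160.]
handle 160 [458.3 327.8 168.2] [446. 316. 160.] [463. 343. 175.]
handle 175 [458.3 327.9 182.3] [448. 318. 175.] [463. 345. 190.]
handle 190 [458.6 328.4 197.4] [448. 317. 190.] [464. 344. 205.]
handle 205 [459.3 328.4 212.4] [447. 318. 205.] [464. 344. 220.]
handle 220 [459.9 327.1 227.4] [450. 318. 221.] [465. 342. 235.]
handle 235 [460.  326.  235.8] [455. 321. 235.] [464. 329. 236.]
mouth normal tilt 42.039340462487736
```

View pics/oscene.png

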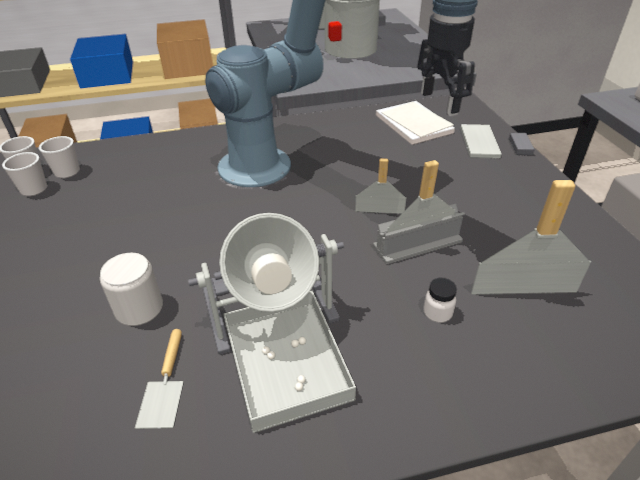

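View pics/otop.png

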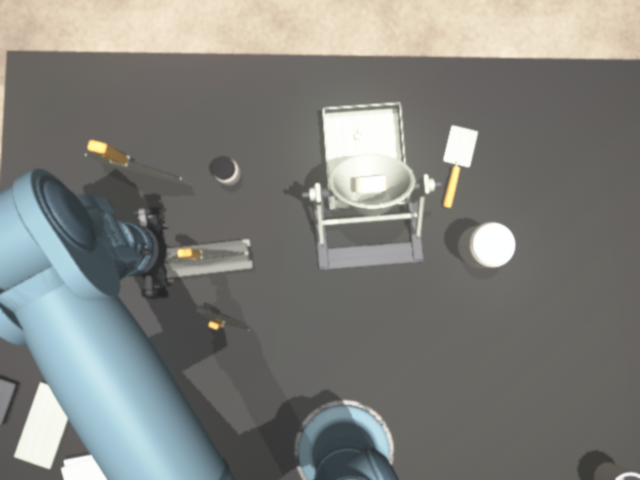

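The knife stands in the slot, leaning about 2°. The puck is in the bowl at scene (270,270), turned on its side. I check its distance from the mouth and that everything is still.

```bash
python3 -m inch '[[0,[0,0,0],[0,0,0]],[0,[0,0,0],[0,0,0]],[0,[0,0,0],[0,0,0]],[0,[0,0,0],[0,0,0]],[0,[0,0,0],[0,0,0]]]'
python3 look.py q scene wrist
python3 - <<'E'
from h import *
C=cloud("scene",np.load("pics/qscene.npy"));M,xm,zm=bowlpose(0)[2];ym=np.cross(zm,xm);M=M-2*xm
h=np.stack([(C-M)@xm,(C-M)@ym,(C-M)@zm],-1)
I=cv2.imread("pics/qscene.png")
a=cv2.imread("pics/oscene.png");d=cv2.absdiff(a,I).max(-1);print("moved px",(d>40).sum(),np.argwhere(d>40)[:5].tolist())
cv2.imwrite("pics/qz.png",cv2.resize(I[205:325,200:350],None,fx=5,fy=5,interpolation=cv2.INTER_CUBIC))
hsv=cv2.cvtColor(I,cv2.COLOR_BGR2HSV)
m=np.zeros((480,640),bool);m[245:300,248:295]=1
for y in range(248,298,6): print(y,[tuple(np.round(h[y,x]).astype(int).tolist()) for x in range(252,294,6)])
# balls
t=C[(C[...,2]>8)&(C[...,2]<22)&(C[...,0]>610)&(C[...,0]<815)&(C[...,1]>-125)&(C[...,1]<45)]
print(len(t))
o=cv2.absdiff(cv2.imread("pics/scene0.png"),I).max(-1)
for n,(y0,y1,x0,x1) in dict(tin=(250,330,95,170),jar=(275,325,420,462),spat=(325,435,130,190)).items(): print(n,(o[y0:y1,x0:x1]>40).sum())
E
```

```text
t: 21.35
tcp_pos: [447.2, 330.2, 360.2]
orientation: [[0.131, 0.0, 0.991], [-0.991, 0.0, 0.131], [-0.0, -1.0, 0.0]]
wrist_force: [0.9, -0.2, -0.3]
grip_width: 85.2
{'t': 21.35, 'q': [29.9, 19.74, 19.28, 89.53, 0.01, 112.36], 'tcp_pos': [447.18, 330.22, 360.21], 'wrist_force': [0.93, -0.17, -0.27], 'moment': [-0.02, -0.02, 0.02], 'grip_width': 85.19}
[[0.131, 0.0, 0.991], [-0.991, 0.0, 0.131], [-0.0, -1.0, 0.0]]
moved px 47 [[2, 438], [2, 439], [4, 445], [14, 441], [14, 470]]
248 [(-36, -19, -63), (-34, -7, -65), (-31, 4, -66), (-28, 15, -66), (-25, 26, -63), (-22, 37, -59), (-18, 46, -47)]
254 [(-25, -21, -64), (-23, -10, -68), (-20, 1, -65), (-13, 6, -21), (-10, 16, -21), (-12, 35, -66), (-8, 45, -58)]
260 [(-14, -24, -66), (-8, -18, -23), (-4, -10, -6), (-1, 0, 1), (2, 9, 5), (4, 22, -9), (3, 43, -63)]
266 [(-3, -26, -69), (4, -22, -10), (7, -13, -1), (9, -3, -2), (12, 8, -2), (14, 19, -6), (17, 30, -8)]
272 [(10, -33, -31), (14, -26, -4), (17, -15, -7), (19, -4, -10), (22, 6, -11), (25, 17, -12), (27, 28, -14)]
278 [(19, -32, -66), (24, -28, -10), (27, -17, -14), (30, -6, -14), (32, 4, -16), (35, 15, -19), (38, 26, -20)]
284 [(30, -36, -54), (34, -29, -20), (37, -19, -22), (40, -8, -22), (42, 3, -26), (45, 14, -26), (48, 25, -29)]
290 [(42, -40, -38), (44, -29, -48), (47, -20, -28), (50, -10, -31), (53, 1, -30), (56, 13, -37), (59, 22, -28)]
296 [(52, -45, -21), (55, -34, -28), (58, -23, -33), (61, -12, -33), (63, -2, -30), (66, 8, -24), (69, 17, -16)]
501
tin 600
jar 0
spat 0
```

View pics/qz.png

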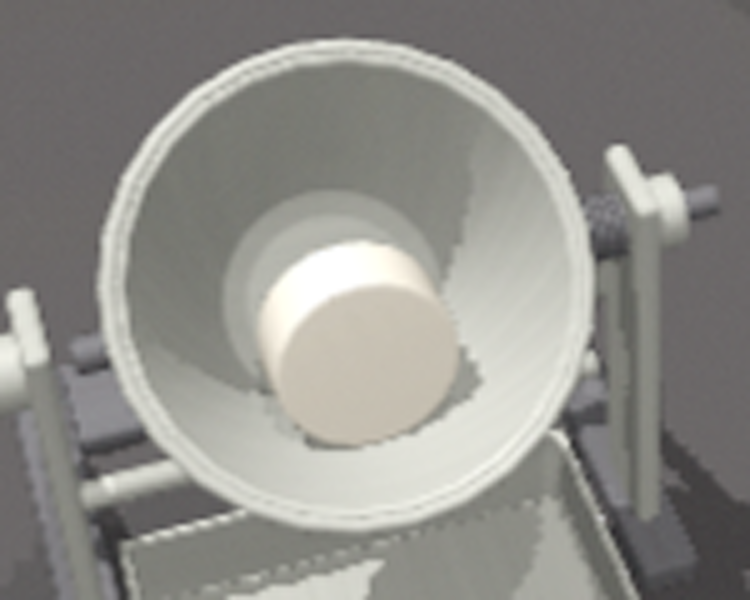

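View pics/qwrist.png

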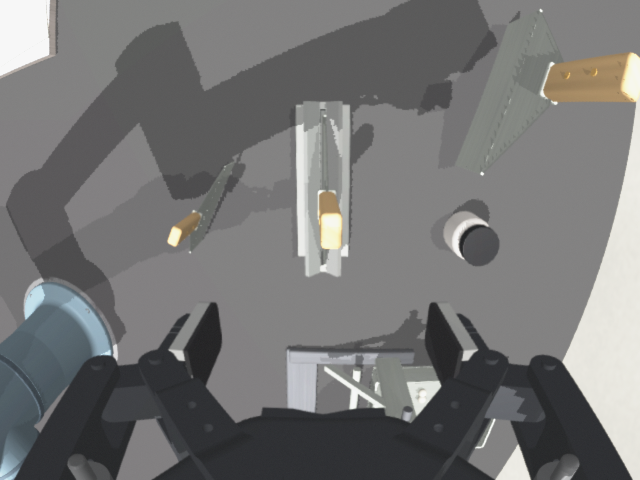

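```bash
python3 - <<'E'
from h import *
for a,b in (("top0","otop"),):
    A,B=[cloud("top",np.load(f"pics/{x}.npy"))[215:280,455:525].reshape(-1,3) for x in(a,b)]
    print([q[(q[:,2]>100)].mean(0).round(1) for q in (A,B)])
print(r.finish_job())
E
```

```text
[array([ 483.3, -307.3,  129.6]), array([ 483.7, -308.7,  125.3])]
the job is handed in; nothing more can be done
None
```

The job is done and handed in, with about 21 s used; no verdict was reported. I laid the middle-sized knife's blade across the bowl with a lip gap of about 23–27 mm. Pressing the bowl over to about 36° let all six balls run into the tray while the blade held the puck. I then swung the bowl back with the blade still across it and stood the knife in its holder, blade down.

My last checks showed:
- **Balls:** all six are lying still in the tray.
- **Puck:** it is in the bowl, centre roughly 30 mm from the mouth's. It came back resting tilted against the lower wall instead of flat on the floor.
- **Bowl:** the mouth measures 42.0°, which is its rest position.
- **Knife:** it stands in the slot, leaning about 2° with its handle about 5 mm off where it started across the slot, both within limits.
- **Bystanders:** the jar and spatula show no change. About 600 pixels differed around the tin in the scene picture; I put this down to shadow. The top camera has the tin in place to within about 1.5 mm.
- **Robot:** the gripper is open and about 115 mm above the knife, touching nothing.

One disagreement: the three cameras differed by 2–4 mm on the bowl's centre. I set the gap from the scene camera, which saw both the blade and the lip.

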